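Prise open the rusk tin and fill the toast rack

ROBOT

A 6-joint arm with a two-finger parallel gripper is mounted at the origin on the work surface. World frame = base frame: x ahead of the robot, y to its left, z up, the work surface at z = 0. Lengths are in mm, angles in degrees, forces in N, time in s.
With the tool pointing down it reaches from about 250 to 725 mm from the base axis. Payload 4 kg.
Tool frame: the origin (TCP) lies at the very end of the fingers, on their centre line; the grasp point (between the pads) lies grasp_offset behind it (grasp_offset is the distance from the TCP to the grasp point, in mm); z points along the fingers, y is the line along which they close (so a half turn about z gives the same grasp; the last joint's range is limited). The gripper opens to 85 mm and grips with 20 to 120 N. Pads are 22 mm wide; open, the fingers measure 114 mm over their backs; the gripper's body (76 mm by 85 mm) begins 54 mm behind the grasp point. The pads swing forward as they close: fully open they stand 13 mm farther back than shut.
Start: joints at [68.297, 13.785, 0.286, 76.501, 0, 90], TCP at [184.901, 464.555, 231.306] pointing down, gripper open.
Joint ranges: [-155.79, 155.79], [-60.16, 107.12], [-62.33, 73.08], [-114, 123.19], [-81.49, 82.49], [-180, 180]. Speed limits (degrees/s): [159.86, 159.86, 180, 180, 180, 180].

INTERFACE

Orientations are given as a 3x3 rotation matrix whose columns are the frame's x, y, z axes.
In Python, from plant import * gives the robot as it stands. The module is installed in compiled form; this text tells all that it offers.
- The arm moves only by the tool apply_moves, never from a script. Its arguments are lists of equal length, an entry for each row: "rot": the turn, a rotation vector about the tool's x, y, z scaled (see below), a list of three; "delta_pos": the shift along the tool's x, y, z scaled (see below), a list of three; "hand": the closure, from 0 (fully open) to 1 (shut). In form: {"rot": [[rx, ry, rz], ...], "delta_pos": [[tx, ty, tz], ...], "hand": [hand, ...]}. A call has 1 to 12 rows; each row shifts and turns the commanded pose from where the row before left it, along the tool's axes as they then stand; what a row does not reach is not made up. The controller multiplies each number of a shift by 0.3 m and each number of a turn by 30 degrees. A row lasts 1/10 s, in which the tool goes at most 50 mm and 8.59 degrees, less where a joint would pass 70% of its speed; a pose out of reach is approached as far as the arm can. A call with a number of a shift or a turn outside -1 to 1 is refused whole. A call with a gripper value outside its range is refused whole. The fingers move at their own pace and stop on an object; "grip_force" is the grip in N (left out, the last holds). Time passes only in rows, so rows that do not move let the fingers close. It gives the time, the measured TCP pose, the force, the opening and the grip force at its end, in the units of the state.
- get_state(): the state, without advancing time (a new reading comes with each control period).
- get_image(name): name is "scene" or "top" or "wrist"; returns a dict with "img" (384x512x3 uint8, blue, green, red), "camera_matrix" (3x3 intrinsics, pixels), "R" (3x3) and "t" (3): a world point X has camera coordinates R X + t. Camera axes: x right, y down, z forward; pixel columns grow to the right and rows downward; lengths in mm; the calibration is good to about 2 mm. A picture is of the moment at which its call begins. There is no depth.
- finish_job(): hands the job in; it is judged then, once.
Trained networks look in a picture, given as the dict that the camera call returned (one of the last four; its "shot" number tells which), for a name from the list of things; names that differ only in an ending like _2 or _b are one class to them, and where a whole thing is asked for, a point or a joint stands for the part that bears it (a point fixed in the world has none). Each returns a list of dicts, best first, with "conf" (0 to 1); they miss things now and then, are a little off and sometimes report something else, mostly with a low value. They report only what shows in the picture. A call takes as long as a camera call. They do not tell look-alikes from the thing itself.
- find_in(target, picture): "bbox" ([left, top, right, bottom] in pixels, round what is visible of it).
- outline_of(target, picture): "pixels" (384x512 bool, what is visible of it) and "bbox" ([left, top, right, bottom] in pixels, round what is visible of it).
- tip_of(target, picture): "xy" ([column, row] in pixels: a listed point, or the origin of a listed thing).
The state is a dict: "clock": time; "joint_positions": joint angles; "qvel": joint speeds; "effort": joint torques, N m; "ee_pos": TCP position; "ee_rot": TCP orientation; "contact_force": force on the tool from outside, world axes, zero at the start; "wrist_torque": the same for the moment, N m; "opening": finger opening in mm; "grasp_force": force on a finger pad.
Only numpy, scipy, OpenCV 4.12 (cv2) and the standard library are available. Lean on these libraries where they do the work, as an engineer would, in place of code of your own. Each camera call takes 0.05 s, during which the arm holds its last target. There are 200 camera calls.

TASK

Prise up the hinged lid of the rusk tin with the blade of the palette knife, not with your fingers, and swing it right up and over so that it leans back open; then stand every rusk that is in the tin in the toast rack, each upright in a gap of its own and fully down on the base. When all the rusks are in the rack, shut the tin fully and leave the palette knife lying flat on its wooden board, the rack standing on the table and the jam jar, sugar pot and egg cup where they are.

Things in the scene. Friction and masses are not known exactly. Their poses are not given: they have to be found in the camera images.
- tin_mid (a point): Centre of the underside of the rusk tin, on the table. The tin is fixed, pale enamelled sheet, outside 156 mm along its x, 200 mm along its y, rim 90 mm high, walls 3 mm, floor 4 mm. A flat lid covers it, hinged along the +y top edge.
- tin_row (a point): Centre of the tin's inner floor, 4 mm above the table; same axes. Rusks stand on the floor in a row along y, at y = -76, -44, -12, 20, 52 mm (some places empty), width along x, 50 mm free between each side edge and the wall. Between them are six low aluminium ribs, 34 mm along x, 10 mm thick, tops 28 mm above the floor.
- tin_hinge (a point): Middle of the lid's hinge line: on the tin's outer +y wall, at rim height (90 mm). The hinge line runs along the tin's x; same axes as the tin.
- tin_notch (a point): Middle of the pry notch in the tin's -y wall (away from the hinge): an opening 70 mm wide along x and 12 mm high, from 78 mm above the table to the shut lid's underside at 90 mm. A level blade pushed in along the tin's +y gets under the lid; rusks inside reach only 75 mm above the table. Same axes as the tin.
- lid (a joint): Lid angle in rad: 0 shut on the rim, growing as the free (-y) edge swings up and over, stop at 2.1 (leaning back past upright, which leaves most room for a hand in the tin). Stiff hinge (0.35 Nm friction, lid 0.2 kg): the lid stays where it is left and takes about 3 N at the free edge to lift. Flat plate 160 x 204 mm, 6 mm thick; its underside passes through the hinge line.
- lid_edge (a point): Middle of the lid's free edge, on its underside, 203 mm from the hinge line; its y axis points from the free edge towards the hinge, its z axis out of the lid's top face.
- knife_grip (a point): Centre of the dark wooden handle of the palette knife (90 g), lying with its handle flat on the wooden board, blade roughly to +y. Handle 95 mm along its x, 24 mm wide along y, 18 mm high; this point is 9 mm above what it lies on. Steel blade along +x, at mid-height of the handle, 20 mm wide, 3 mm thick, its end 129.5 mm from this point.
- knife_tip (a point): End of the palette knife's blade, in mid-thickness. Same axes as the handle's centre.
- board: The knife's wooden board, fixed flat on the table, 100 mm along its x, 225 mm along its y, 4 mm thick; origin at the centre of its underside.
- rack: White ceramic toast rack, loose, 0.7 kg; origin at the centre of its underside. Base 84 mm along x, 196 along y, 8 thick, small end lugs. Six hoops, 10 mm thick, 40 wide along x, tops 42 mm above the table, leave five gaps 22 mm wide at y = -64, -32, 0, 32, 64 mm. A rusk stands in a gap, its width along the rack's x, edges 5 mm outside the hoops.
- rusk1_mid (a point): Centre of a rusk, half-way up: 50 mm wide along its x, 14 mm thick along y, 71 mm tall along z with a rounded top (its side edges are flat from the foot up to 56 mm), brown, 35 g. Absent (None) in some starts.
- rusk2_mid (a point): Centre of a rusk, half-way up: 50 mm wide along its x, 14 mm thick along y, 71 mm tall along z with a rounded top (its side edges are flat from the foot up to 56 mm), brown, 35 g. Absent (None) in some starts.
- rusk3_mid (a point): Centre of a rusk, half-way up: 50 mm wide along its x, 14 mm thick along y, 71 mm tall along z with a rounded top (its side edges are flat from the foot up to 56 mm), brown, 35 g. Absent (None) in some starts.
- rusk4_mid (a point): Centre of a rusk, half-way up: 50 mm wide along its x, 14 mm thick along y, 71 mm tall along z with a rounded top (its side edges are flat from the foot up to 56 mm), brown, 35 g. Absent (None) in some starts.
- rusk5_mid (a point): Centre of a rusk, half-way up: 50 mm wide along its x, 14 mm thick along y, 71 mm tall along z with a rounded top (its side edges are flat from the foot up to 56 mm), brown, 35 g. Absent (None) in some starts.
- jam: Jam jar, 68 mm wide, 105 mm high, beyond the middle of the table; origin at the centre of its underside. To be left alone.
- sugar: White sugar pot, 68 mm wide, 80 mm high, to the right; origin at the centre of its underside. To be left alone.
- eggcup: Small blue egg cup, 46 mm wide, 50 mm high, near the robot; origin at the centre of its underside. To be left alone.
Things that resemble listed ones, but are neither listed nor needed, are in the scene too. What is shaped like the rack but yellow is not meant.

How it is judged (in metres and radians):
On the way, in this order (a step that is already met when the one before it is completed fails the run):
1. the lid is levered up with the palette knife's blade under it, no finger on it (value of joint lid between 0.3 and 1.1 rad and contact force between knife_c1 and lid above 0.3 N and contact force between the fingers and lid below 0.5 N), for 0.1 s.
2. the lid stands open (value of joint lid above 1.2 rad), for 0.2 s.
3. every rusk stands in a gap of the rack, fully down, with the lid still open (x of rusk1_mid in the frame of rack between -0.014 and 0.014 m and y of rusk1_mid in the frame of rack between -0.078 and 0.078 m and z of rusk1_mid in the frame of rack between 0.036 and 0.05 m and angle between the z axis of each of rusk1_mid, rusk2_mid, rusk3_mid, rusk4_mid, rusk5_mid and the z axis of rack, either way round below 0.35 rad and angle between the y axis of each of rusk1_mid, rusk2_mid, rusk3_mid, rusk4_mid, rusk5_mid and the y axis of rack, either way round below 0.35 rad and x of rusk2_mid in the frame of rack between -0.014 and 0.014 m and y of rusk2_mid in the frame of rack between -0.078 and 0.078 m and z of rusk2_mid in the frame of rack between 0.036 and 0.05 m and x of rusk3_mid in the frame of rack between -0.014 and 0.014 m and y of rusk3_mid in the frame of rack between -0.078 and 0.078 m and z of rusk3_mid in the frame of rack between 0.036 and 0.05 m and x of rusk4_mid in the frame of rack between -0.014 and 0.014 m and y of rusk4_mid in the frame of rack between -0.078 and 0.078 m and z of rusk4_mid in the frame of rack between 0.036 and 0.05 m and x of rusk5_mid in the frame of rack between -0.014 and 0.014 m and y of rusk5_mid in the frame of rack between -0.078 and 0.078 m and z of rusk5_mid in the frame of rack between 0.036 and 0.05 m and value of joint lid above 1 rad), for 0.3 s.
At the end, for the whole second after the job is handed in: Every rusk present stands in a gap of the rack, centre within 14 mm of its middle line and 36 to 50 mm above its underside, upright within 0.35 rad; rack level on the table; lid under 0.05 rad; knife lying with its handle centre over the board, 9 to 17 mm above its underside; all at rest (x of rusk1_mid in the frame of rack between -0.014 and 0.014 m and y of rusk1_mid in the frame of rack between -0.078 and 0.078 m and z of rusk1_mid in the frame of rack between 0.036 and 0.05 m and angle between the z axis of each of rusk1_mid, rusk2_mid, rusk3_mid, rusk4_mid, rusk5_mid and the z axis of rack, either way round below 0.35 rad and angle between the y axis of each of rusk1_mid, rusk2_mid, rusk3_mid, rusk4_mid, rusk5_mid and the y axis of rack, either way round below 0.35 rad and x of rusk2_mid in the frame of rack between -0.014 and 0.014 m and y of rusk2_mid in the frame of rack between -0.078 and 0.078 m and z of rusk2_mid in the frame of rack between 0.036 and 0.05 m and x of rusk3_mid in the frame of rack between -0.014 and 0.014 m and y of rusk3_mid in the frame of rack between -0.078 and 0.078 m and z of rusk3_mid in the frame of rack between 0.036 and 0.05 m and x of rusk4_mid in the frame of rack between -0.014 and 0.014 m and y of rusk4_mid in the frame of rack between -0.078 and 0.078 m and z of rusk4_mid in the frame of rack between 0.036 and 0.05 m and x of rusk5_mid in the frame of rack between -0.014 and 0.014 m and y of rusk5_mid in the frame of rack between -0.078 and 0.078 m and z of rusk5_mid in the frame of rack between 0.036 and 0.05 m and value of joint lid below 0.05 rad and x of knife_grip in the frame of board between -0.05 and 0.05 m and y of knife_grip in the frame of board between -0.11 and 0.11 m and z of knife_grip in the frame of board between 0.009 and 0.017 m and angle between rack's own z axis and vertical below 0.05 rad and height (world z) of rack below 0.004 m and linear speed of rack below 0.02 m/s); the robot touches nothing.
It fails at once if fingers press on the lid while it is nearly shut (under 0.3 rad) and rusks are still in the tin (contact force between the fingers and lid above 1.5 N and value of joint lid below 0.3 rad and horizontal distance between any of rusk1_mid, rusk2_mid, rusk3_mid, rusk4_mid, rusk5_mid and tin_mid below 0.1 m).
It fails at once if the jam jar is knocked over or shifted by more than 50 mm (distance of jam from where it was at the start of the episode above 0.05 m or angle between jam's own z axis and vertical above 0.6 rad).
It fails at once if the sugar pot is knocked over or shifted by more than 50 mm (distance of sugar from where it was at the start of the episode above 0.05 m or angle between sugar's own z axis and vertical above 0.6 rad).
It fails at once if the egg cup is knocked over or shifted by more than 50 mm (distance of eggcup from where it was at the start of the episode above 0.05 m or angle between eggcup's own z axis and vertical above 0.6 rad).
Of rusk1, rusk2, rusk3, rusk4, rusk5 only 3 to 5 are there at a start; the rules pass over those that are not, and their reading is None.
At some moment in a run one of knife, rack may be knocked a few centimetres aside while the robot is not near it.
It also fails if it takes over 210 s, if anything falls off the work surface, if the arm or the gripper's body presses on something with over 40 N, if the wrist force passes 120 N, or if a joint passes its speed limit or range.

## Working session

There is one attempt and no reset: what is moved stays moved. The work goes in short steps, Python scripts to look and compute and a tool call to move; the robot and the scene stay as the last step left them, time stands still between calls to the robot, and variables do not carry over. Pictures are saved under pics/ and viewed, at most 14 in all, crops included, and the job is handed in when it is done.

Besides the shell and the picture viewer there is one more tool, called as a command line: name --argument value ..., lists and objects as JSON in quotes. apply_moves: Moves the arm, as the interface text tells. Its arguments: {"type":"object","properties":{"rot":{"type":"array","items":{"type":"array","items":{"type":"number","minimum":-1,"maximum":1}}},"delta_pos":{"type":"array","items":{"type":"array","items":{"type":"number","minimum":-1,"maximum":1}}},"hand":{"type":"array","items":{"type":"number"}},"grip_force":{"type":"number"}},"required":["rot","delta_pos","hand"]}

```bash
mkdir -p pics; cat > h.py <<'E'
from plant import *
import numpy as np, cv2
def shot(n,save=None):
    p=get_image(n)
    if save: cv2.imwrite('pics/'+save,p['img'])
    return p
def ray(p,uv):
    K=np.array(p['camera_matrix']);R=np.array(p['R']);t=np.array(p['t']).ravel()
    d=R.T@np.linalg.inv(K)@np.array([uv[0],uv[1],1.]);return -R.T@t,d
def onz(p,uv,z):
    c,d=ray(p,uv);return c+d*(z-c[2])/d[2]
def proj(p,X):
    K=np.array(p['camera_matrix']);x=K@(np.array(p['R'])@np.array(X,float)+np.array(p['t']).ravel());return x[:2]/x[2]
E
python3 - <<'E'
from h import *
np.set_printoptions(precision=1,suppress=True)
s=get_state();print(s)
for n in('top','scene'):
    p=shot(n,n+'0.png'); print(n,ray(p,(256,192)))
    for t,z in dict(tin_mid=0,tin_hinge=90,tin_notch=84,lid_edge=90,knife_grip=13,knife_tip=13,board=0,rack=0,jam=0,sugar=0,eggcup=0).items():
        for r in tip_of(t,p)[:3]: print(t,round(r['conf'],2),np.array(r['xy']),onz(p,r['xy'],z)[:2])
E
```

```text
{'clock': 0.0, 'joint_positions': array([68.3, 13.8,  0.2, 76.5,  0. , 90. ]), 'qvel': array([-0. ,  0.1,  0. , -0.1,  0.1,  0.1]), 'effort': array([  0. , -37.2,  25.2,   0. ,   0. ,  -0. ]), 'ee_pos': array([184.7, 464. , 230.4]), 'ee_rot': array([[-0.9,  0.4, -0. ],
       [ 0.4,  0.9, -0. ],
       [ 0. , -0. , -1. ]]), 'contact_force': array([ 0.6, -0.6, -0.5]), 'wrist_torque': array([ 0.,  0., -0.]), 'grasp_force': 0.0, 'opening': 85.31776321367101}
top (array([375. , -72.1, 976. ]), array([ 0.1,  0. , -1. ]))
tin_hinge 0.78 [134.6 154.2] [594.5 234. ]
tin_notch 0.89 [219.5 150.8] [604.   24.3]
lid_edge 0.55 [216.9 150.7] [602.7  30.1]
lid_edge 0.52 [152.5 242.8] [377.1 181.3]
knife_grip 0.91 [317.6 228.1] [ 414.5 -226.6]
knife_tip 0.63 [270.1 231.6] [ 405.7 -102.6]
board 0.58 [306.7 221.2] [ 433.3 -200.2]
rack 0.92 [325.6 150.2] [ 626.3 -255.7]
rack 0.78 [352.3 303.8] [ 221.3 -312.8]
jam 0.78 [242.3 107.1] [749.8 -28.3]
sugar 0.67 [405.7 225. ] [ 422.8 -461.4]
eggcup 0.65 [156.5 242.7] [377.5 196.5]
eggcup 0.28 [316.  224.6] [ 424.3 -224.6]
scene (array([1121.7, -794.2,  839.8]), array([-0.5,  0.6, -0.6]))
tin_hinge 0.75 [367.8 150.5] [589.8 234.5]
tin_notch 0.86 [326.3 188.2] [595.8  26.5]
lid_edge 0.92 [330.1 182.5] [593.7  45.7]
knife_grip 0.56 [209.  230.3] [ 418.3 -227.3]
knife_tip 0.75 [237.6 203. ] [ 399.5 -102.1]
board 0.56 [216.8 231. ] [ 424.7 -207.3]
rack 0.9 [265.2 283.5] [ 635.1 -259.5]
rack 0.68 [132.6 215.7] [ 207.2 -310.4]
jam 0.95 [362.7 250.7] [748.9 -28.3]
jam 0.59 [217.1 233.3] [ 431.4 -212.9]
sugar 0.67 [138.  285.4] [ 415.9 -451.3]
eggcup 0.55 [299.3 155.1] [375.4 201.5]
```

```bash
python3 - <<'E'
import cv2,numpy as np
a=cv2.imread('pics/top0.png');b=cv2.imread('pics/scene0.png')
a=cv2.resize(a[60:340,80:450],None,fx=2.15,fy=2.14)
cv2.imwrite('pics/a.png',a)
cv2.imwrite('pics/b.png',cv2.resize(b[100:340,80:420],None,fx=2.3,fy=2.3))
E
```

```text
(no output)
```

View pics/a.png

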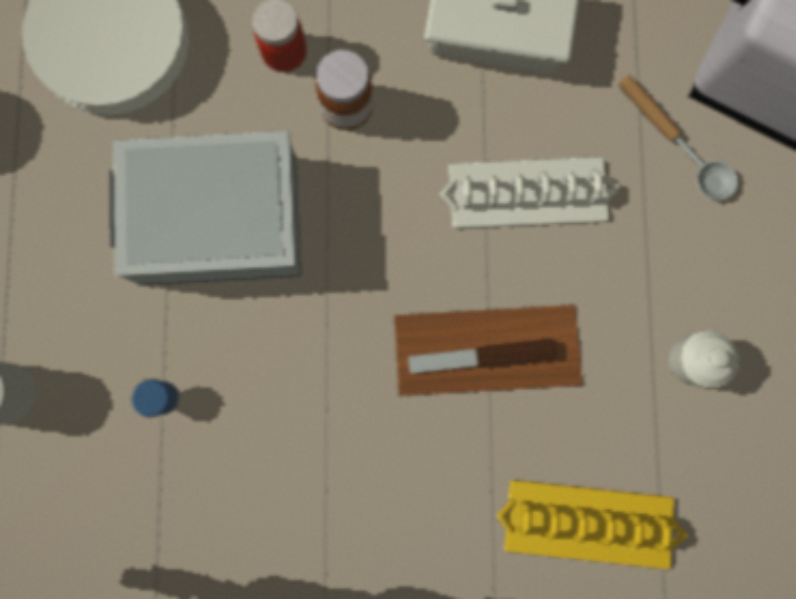

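View pics/b.png

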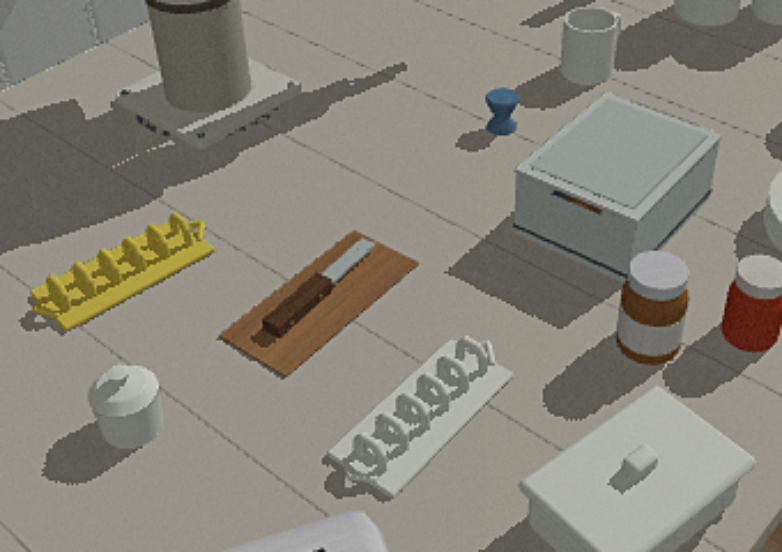

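The white rack is at top px (326,150) and the yellow look-alike at (352,304); the white one is meant, and the enlarged crop confirms it. The knife lies on its board around (295,228), the tin is at (175,152), the notch faces the robot's right, and the lid is shut.

```bash
cat >> h.py <<'E'
def goto(pos,yaw=None,z=None,quiet=False):
    """tool-frame plan keeping tool down: yaw = world yaw of tool x"""
    s=get_state();R=np.array(s['ee_rot']);p=np.array(s['ee_pos'])
    y0=np.degrees(np.arctan2(R[1,0],R[0,0]))
    if yaw is None: yaw=y0
    c,q=np.cos(np.radians(yaw)),np.sin(np.radians(yaw))
    T=np.array([[c,q,0],[q,-c,0],[0,0,-1.]]).T
    T=np.column_stack([[c,q,0],[q,-c,0],[0,0,-1.]])
    from scipy.spatial.transform import Rotation as Ro
    rv=Ro.from_matrix(R.T@T).as_rotvec(degrees=True)
    d=T.T@(np.array(pos,float)-p)
    print('clock %.1f'%s['clock'],'pos',p.round(1),'yaw %.1f'%y0,'open %.1f'%s['opening'],'rot units',(rv/30).round(3),'then shift units',(d/300).round(4),'min rows',np.ceil(np.linalg.norm(d)/49),np.ceil(np.linalg.norm(rv)/8.5))
E
python3 - <<'E'
from h import *
import plant
print([n for n in dir(plant) if n[0]!='_'])
try: print(plant.grasp_offset)
except Exception as e: print(e)
goto([416,-215,230],95.5)
E
```

```text
['PlanningError', 'find_in', 'finish_job', 'get_image', 'get_state', 'grasp_offset', 'outline_of', 'tip_of']
18.700000000000003
clock 1.2 pos [184.9 464.6 231.3] yaw 158.3 open 85.5 rot units [0.    0.    2.093] then shift units [-2.3286  0.5496  0.0044] min rows 15.0 8.0
```

apply_moves --rot '[[0,0,0.262],[0,0,0.262],[0,0,0.262],[0,0,0.262],[0,0,0.262],[0,0,0.262],[0,0,0.262],[0,0,0.259],[0,0,0],[0,0,0],[0,0,0],[0,0,0]]' --delta_pos '[[0,0,0],[0,0,0],[0,0,0],[0,0,0],[0,0,0],[0,0,0],[0,0,0],[0,0,0],[-0.145,0.034,0],[-0.145,0.034,0],[-0.145,0.034,0],[-0.145,0.034,0]]' --hand '[0,0,0,0,0,0,0,0,0,0,0,0]'

```text
clock: 2.4
ee_pos: [242.4, 293.8, 231.3]
ee_rot: [[-0.097, 0.995, 0.0], [0.995, 0.097, 0.0], [-0.0, 0.0, -1.0]]
contact_force: [1.7, 0.2, -0.5]
opening: 85.5
grasp_force: 0.0
```

apply_moves --rot '[[0,0,0],[0,0,0],[0,0,0],[0,0,0],[0,0,0],[0,0,0],[0,0,0],[0,0,0],[0,0,0],[0,0,0],[0,0,0],[0,0,0]]' --delta_pos '[[-0.146,0.034,0],[-0.146,0.034,0],[-0.146,0.034,0],[-0.146,0.034,0],[-0.146,0.034,0],[-0.146,0.034,0],[-0.146,0.034,0],[-0.146,0.034,0],[-0.146,0.034,0],[-0.146,0.034,0],[-0.146,0.034,0],[-0.146,0.034,0]]' --hand '[0,0,0,0,0,0,0,0,0,0,0,0]'

```text
clock: 3.6
ee_pos: [414.7, -218.2, 231.4]
ee_rot: [[-0.095, 0.995, 0.001], [0.995, 0.095, -0.0], [-0.0, 0.001, -1.0]]
contact_force: [0.5, 1.2, -0.1]
opening: 85.0
grasp_force: 0.0
```

```bash
python3 - <<'E'
from h import *
np.set_printoptions(precision=1,suppress=True)
p=shot('wrist','w1.png')
q={}
for t,z in dict(knife_grip=13,knife_tip=13,board=0).items():
    for r in tip_of(t,p)[:2]: q.setdefault(t,onz(p,r['xy'],z)); print(t,round(r['conf'],2),np.array(r['xy']),onz(p,r['xy'],z)[:2])
K=outline_of('knife_grip',p)
for k in K[:2]:
    pts=np.argwhere(k['pixels'])[:,::-1]; W=np.array([onz(p,x,13)[:2] for x in pts[::5]])
    r=cv2.minAreaRect(W.astype(np.float32)); u=np.linalg.svd(W-W.mean(0),full_matrices=False)[2][0]
    print(k['conf'],r,W.mean(0),np.degrees(np.arctan2(u[1],u[0])),cv2.boxPoints(r))
goto(q.get('knife_grip',[416,-215,0])*[1,1,0]+[0,0,110],None)
E
```

```text
knife_grip 0.69 [260.3 174.6] [ 423.7 -227.4]
knife_grip 0.4 [394.9 202.5] [ 617.7 -249.6]
knife_tip 0.8 [257.4  72.1] [407.  -99.6]
board 0.96 [263.2 150.8] [ 424.9 -196.5]
board 0.48 [244.1 299.7] [ 419.4 -444.7]
0.83 ((418.9387512207031, -192.11398315429688), (22.81692123413086, 178.01873779296875), 6.376120090484619) [ 419. -189.] -84.01413997638893 [[ 397.7 -104.9]
 [ 417.5 -281.8]
 [ 440.2 -279.3]
 [ 420.4 -102.4]]
clock 3.9 pos [ 414.  -215.9  230.9] yaw 95.5 open 85.6 rot units [-0. -0.  0.] then shift units [-0.   0.   0.4] min rows 3.0 1.0
```

View pics/w1.png

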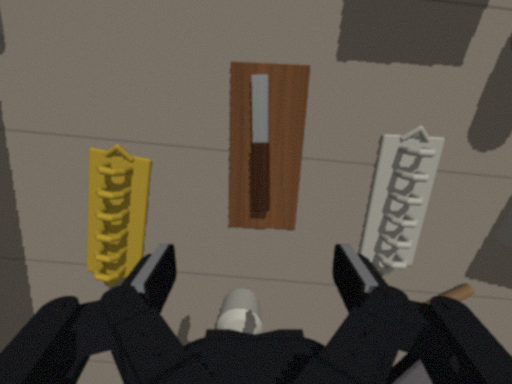

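apply_moves --rot '[[0,0,-0.02],[0,0,0],[0,0,0],[0,0,0],[0,0,0],[0,0,0],[0,0,0],[0,0,0],[0,0,0],[0,0,0],[0,0,0],[0,0,0]]' --delta_pos '[[-0.009,0.026,0],[0,0,0.15],[0,0,0.15],[0,0,0.15],[0,0,0.15],[0,0,0.1],[0,0,0.05],[0,0,0],[0,0,0],[0,0,0],[0,0,0],[0,0,0]]' --hand '[0.4,0.4,0.4,0.4,0.4,0.4,0.4,0.4,1,1,1,1]' --grip_force 100

```text
clock: 5.05
ee_pos: [424.1, -218.4, 8.2]
ee_rot: [[-0.107, 0.994, 0.004], [0.994, 0.107, -0.001], [-0.001, 0.004, -1.0]]
contact_force: [-1.7, 1.6, 6.5]
opening: 21.3
grasp_force: 99.2
```

apply_moves --rot '[[0,0,0],[0,0,0],[0,0,0],[0,0,0],[0,0,0],[0,0,0],[0,0,0],[0,0,0]]' --delta_pos '[[0,0,0],[0,0,0],[0,0,-0.05],[0,0,-0.1],[0,0,-0.1],[0,0,-0.1],[0,0,-0.05],[0,0,0]]' --hand '[1,1,1,1,1,1,1,1]'

```text
clock: 5.85
ee_pos: [424.6, -219.2, 129.5]
ee_rot: [[-0.106, 0.994, 0.006], [0.994, 0.106, -0.003], [-0.004, 0.006, -1.0]]
contact_force: [-0.6, 0.4, -1.5]
opening: 21.4
grasp_force: 98.3
```

```bash
cat > tin.py <<'E'
from h import *
from scipy.optimize import least_squares
np.set_printoptions(precision=1,suppress=True)
def kn(p):
    for t in ('knife_grip','knife_tip'):
        for r in tip_of(t,p)[:2]: print(t,round(r['conf'],2),np.array(r['xy']))
E
python3 - <<'E'
from tin import *
p=shot('wrist','w2.png');s=shot('scene','s2.png');t=shot('top','t2.png')
kn(p);kn(s);kn(t)
for n,q in(('w',p),('s',s),('t',t)):
    for nm,z in(('tin_notch',84),('lid_edge',90),('tin_hinge',90),('tin_mid',0)):
        for r in tip_of(nm,q)[:2]: print(n,nm,round(r['conf'],2),np.array(r['xy']),onz(q,r['xy'],z)[:2])
for n,q in(('s',s),('t',t)):
    k=outline_of('lid',q)[0]; c=max(cv2.findContours(k['pixels'].astype(np.uint8),0,2)[0],key=cv2.contourArea)
    ap=cv2.approxPolyDP(c,5,True)[:,0]; print(n,k['conf'],[(x.tolist(),onz(q,x,96)[:2].round(1).tolist()) for x in ap])
goto([600,-100,150],93)
E
```

```text
knife_grip 0.95 [255.3 264.9]
knife_tip 0.79 [251.7  10. ]
knife_grip 0.74 [207.7 195.6]
knife_tip 0.67 [236.4 168.6]
knife_grip 0.91 [326.4 221. ]
knife_tip 0.69 [271.1 226.8]
s tin_notch 0.58 [328.2 185.8] [593.7  37.9]
s lid_edge 0.61 [330.6 185.6] [602.2  35.8]
s tin_hinge 0.57 [365.4 151.1] [586.2 227.7]
s tin_mid 0.73 [330.6 197. ] [569.5  92.9]
t tin_notch 0.89 [219.1 154.7] [594.   25.2]
t tin_notch 0.65 [271.8 230.6] [ 405.8 -104.5]
t lid_edge 0.77 [214.1 152.3] [598.7  37. ]
t tin_hinge 0.76 [135.4 155.2] [592.  231.9]
s 0.89 [([304, 173], [521.6, 29.4]), ([357, 196], [680.3, 35.9]), ([392, 158], [664.0, 235.9]), ([343, 140], [510.4, 228.3])]
t 0.83 [([214, 122], [674.5, 37.6]), ([135, 126], [664.9, 234.2]), ([134, 187], [511.4, 229.7]), ([216, 184], [518.2, 30.5])]
clock 7.0 pos [ 422.5 -218.1  126.4] yaw 96.1 open 21.4 rot units [0.  0.  0.1] then shift units [ 0.4  0.6 -0.1] min rows 5.0 1.0
```

View pics/w2.png

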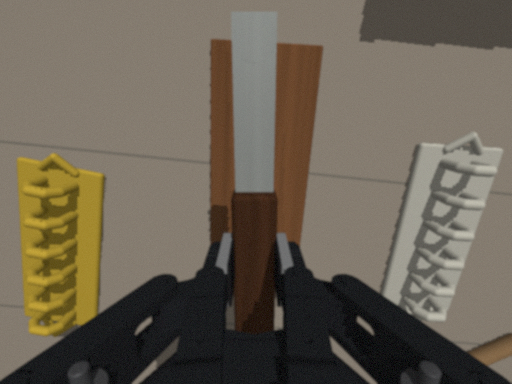

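```bash
python3 - <<'E'
from tin import *
goto([604.5,-115,100],92.7)
E
```

```text
clock 7.0 pos [ 422.5 -218.1  126.4] yaw 96.1 open 21.4 rot units [0.  0.  0.1] then shift units [0.3 0.6 0.1] min rows 5.0 1.0
```

apply_moves --rot '[[0,0,0.113],[0,0,0],[0,0,0],[0,0,0],[0,0,0],[0,0,0],[0,0,0],[0,0,0]]' --delta_pos '[[0,0,0],[0.063,0.124,0.018],[0.063,0.124,0.018],[0.063,0.124,0.018],[0.063,0.125,0.018],[0.063,0.125,0.018],[0,0,0],[0,0,0]]' --hand '[1,1,1,1,1,1,1,1]'

```text
clock: 7.8
ee_pos: [604.3, -114.1, 98.2]
ee_rot: [[-0.049, 0.999, -0.002], [0.999, 0.049, -0.0], [0.0, -0.002, -1.0]]
contact_force: [0.1, 0.5, -1.4]
opening: 21.1
grasp_force: 98.6
```

```bash
cat >> tin.py <<'E'
def tri(name,cams,pick=None):
    A=[];b=[]
    obs=[]
    for p in cams:
        r=tip_of(name,p)
        if not r: continue
        obs.append((p,np.array(r[0]['xy']),round(r[0]['conf'],2)))
    f=lambda X:np.concatenate([proj(p,X)-u for p,u,_ in obs])
    r=least_squares(f,[500,0,80.],loss='soft_l1'); print(name,r.x,'res',r.fun,[c for *_,c in obs]); return r.x
E
python3 - <<'E'
from tin import *
goto([604.5,-111,78.5],92.7)
P=[shot('wrist','w3.png'),shot('scene','s3.png'),shot('top','t3.png')]
tri('knife_tip',P);tri('knife_grip',P);tri('tin_notch',P);tri('lid_edge',P)
E
python3 - <<'E'
import cv2
b=cv2.imread('pics/s3.png');w=cv2.imread('pics/w3.png')
b=cv2.resize(b[120:270,200:420],(660,450),interpolation=cv2.INTER_CUBIC)
cv2.imwrite('pics/c3.png',b)
E
```

```text
clock 7.8 pos [ 604.3 -114.1   98.2] yaw 92.8 open 21.1 rot units [-0. -0.  0.] then shift units [0.  0.  0.1] min rows 1.0 1.0
knife_tip [596.1   4.5  99. ] res [ 0.  -0.  -0.1  0. ] [0.92, 0.8]
knife_grip [ 604.5 -125.7  104.5] res [ 0.2 -0.1 -1.7 -0.3] [0.63, 0.65]
tin_notch [597.4  31.5  88.5] res [ 0.7 -0.1  0.4  0.4] [0.73, 0.77]
lid_edge [602.8  31.1 100.6] res [-0.8  0.2 -0.5 -0.5] [0.8, 0.63]
```

View pics/c3.png

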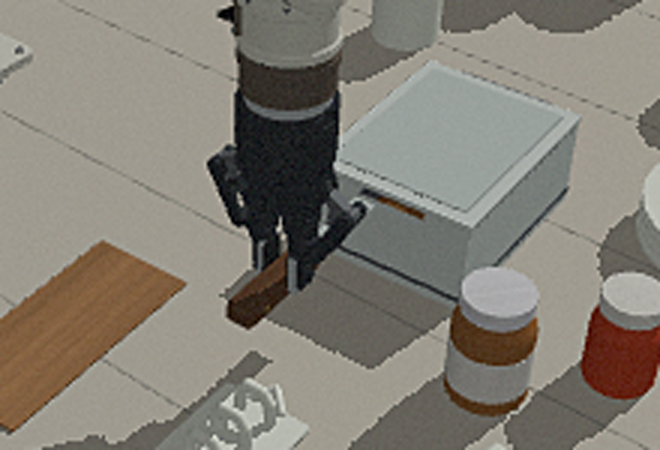

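apply_moves --rot '[[0,0,0],[0,0,0],[0,0,0],[0,0,0]]' --delta_pos '[[0,0,0.057],[0.05,0,0],[0,0,0],[0,0,0]]' --hand '[1,1,1,1]'

```text
clock: 8.95
ee_pos: [604.0, -99.1, 82.7]
ee_rot: [[-0.049, 0.999, 0.001], [0.999, 0.049, -0.0], [-0.0, 0.001, -1.0]]
contact_force: [-0.0, 0.1, -0.9]
opening: 21.1
grasp_force: 98.6
```

```bash
python3 - <<'E'
from tin import *
goto([604.5,-111,78.5],92.7)
P=[shot('wrist','w4.png'),shot('scene','s4.png'),shot('top','t4.png')]
tri('knife_tip',P);tri('knife_tip',P[:2]);tri('tin_notch',P)
s=P[1]
for z in (78,81,84,87,90): print(z,proj(s,[597.6,32,z]))
for dz in (0,3,6): print(dz,proj(s,[598,14.8,81+dz]))
print([np.array(r['xy']) for n in('knife_tip','tin_notch') for r in tip_of(n,s)[:1]])
b=s['img'][165:215,290:360];cv2.imwrite('pics/c4.png',cv2.resize(b,(770,550),interpolation=cv2.INTER_CUBIC))
E
```

```text
clock 8.9 pos [604.  -99.1  82.7] yaw 92.8 open 21.1 rot units [0. 0. 0.] then shift units [-0. -0.  0.] min rows 1.0 1.0
knife_tip [596.6  18.7  84.5] res [-0.1  0.1  0.7 -0.1] [0.56, 0.8]
knife_tip [596.6  18.7  84.5] res [-0.1  0.1  0.7 -0.1] [0.56, 0.8]
tin_notch [601.3  31.6  80.8] res [ 1.2 -0.2  0.6  0.7] [0.67, 0.61]
78 [328.  189.3]
81 [328.  188.4]
84 [328.1 187.5]
87 [328.2 186.5]
90 [328.3 185.6]
0 [324.3 191.7]
3 [324.3 190.7]
6 [324.4 189.8]
[array([324.1, 189.7]), array([327.9, 189.3])]
```

View pics/c4.png

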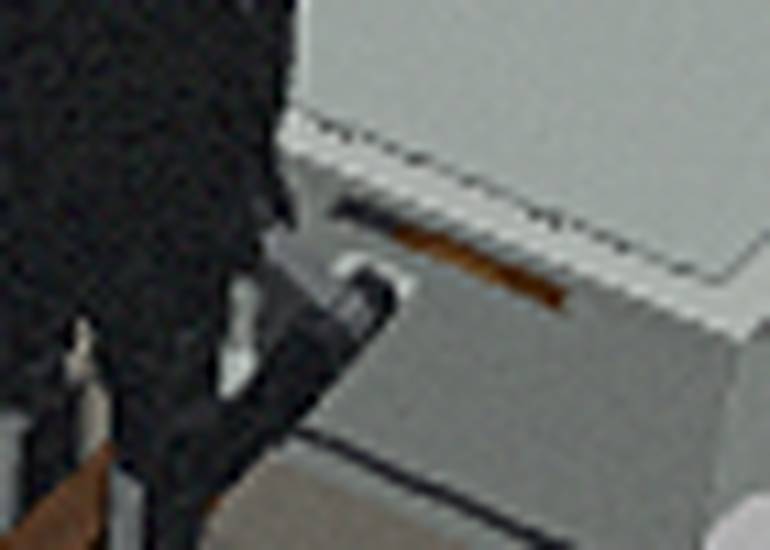

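apply_moves --rot '[[0,0,0],[0,0,0],[0,0,0],[0,0,0]]' --delta_pos '[[0,0.012,-0.003],[0.04,0,0],[0.04,0,0],[0,0,0]]' --hand '[1,1,1,1]'

```text
clock: 10.0
ee_pos: [605.9, -73.5, 83.0]
ee_rot: [[-0.05, 0.999, -0.001], [0.999, 0.05, 0.001], [0.001, -0.001, -1.0]]
contact_force: [-0.4, 0.0, -0.1]
opening: 21.2
grasp_force: 98.6
```

apply_moves --rot '[[0,0,0],[0,0,0],[0,0,0],[0,0,0],[0,0,0],[0,0,0]]' --delta_pos '[[0.05,0,0],[0.04,0,0],[0,0,0],[0,0,-0.03],[0,0,-0.03],[0,0,0]]' --hand '[1,1,1,1,1,1]' --grip_force 120

```text
clock: 10.6
ee_pos: [605.5, -49.2, 102.6]
ee_rot: [[-0.047, 0.999, 0.002], [0.999, 0.047, -0.001], [-0.001, 0.002, -1.0]]
contact_force: [-0.7, 1.4, -3.1]
opening: 20.8
grasp_force: 122.2
```

apply_moves --rot '[[0,0,0],[0,0,0],[0,0,0],[0,0,0],[0,0,0],[0,0,0],[0,0,0],[0,0,0]]' --delta_pos '[[0,0,-0.04],[0,0,-0.04],[0,0,-0.04],[0,0,-0.04],[0,0,-0.04],[0,0,-0.04],[0,0,-0.03],[0,0,0]]' --hand '[1,1,1,1,1,1,1,1]'

```text
clock: 11.4
ee_pos: [605.8, -49.1, 184.2]
ee_rot: [[-0.047, 0.999, 0.003], [0.999, 0.047, -0.001], [-0.001, 0.003, -1.0]]
contact_force: [-0.8, -0.6, -1.1]
opening: 20.7
grasp_force: 122.4
```

```bash
python3 - <<'E'
from tin import *
P=[shot('wrist','w5.png'),shot('scene','s5.png'),shot('top','t5.png')]
tri('knife_tip',P);tri('knife_grip',P[1:]);tri('lid_edge',P[1:])
w=np.hstack([P[0]['img'],P[1]['img'][60:270,200:420].copy().repeat(1,0) if 0 else cv2.resize(P[1]['img'][60:270,200:480],(512,384))])
cv2.imwrite('pics/c5.png',cv2.resize(w,(800,300)))
E
```

```text
knife_tip [599.9  68.9 187.9] res [-0.1  0.1  0.9 -0.1] [0.77, 0.82]
knife_grip [538.3  46.7  96.6] res [-0. -0.] [0.66]
lid_edge [560.3 112.9 152.1] res [-0. -0.] [0.96]
```

View pics/c5.png

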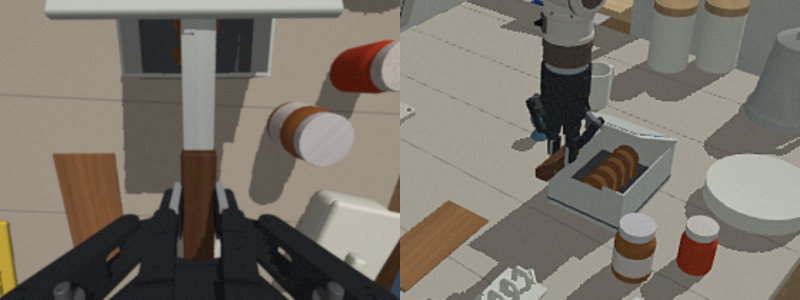

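apply_moves --rot '[[0,0,0],[0,0,0],[0,0,0],[0,0,0],[0,0,0],[0,0,0],[0,0,0],[0,0,0],[0,0,0],[0,0,0]]' --delta_pos '[[0.03,0,-0.04],[0.03,0,-0.04],[0.03,0,-0.03],[0.06,0,0],[0.06,0,0],[0.06,0,0],[0.06,0,0],[0.06,0,0],[0,0,0],[0,0,0]]' --hand '[1,1,1,1,1,1,1,1,1,1]'

```text
clock: 12.9
ee_pos: [599.1, 69.7, 215.0]
ee_rot: [[-0.049, 0.999, -0.0], [0.999, 0.049, 0.001], [0.001, -0.0, -1.0]]
contact_force: [0.1, -0.5, -0.8]
opening: 20.6
grasp_force: 122.6
```

apply_moves --rot '[[0,0,0],[0,0,0],[0,0,0],[0,0,0],[0,0,0],[0,0,0],[0,0,0],[0,0,0]]' --delta_pos '[[0.06,0,0],[0.06,0,0],[0.06,0,0],[0.06,0,0],[0.06,0,0],[0.05,0,0],[0.04,0,0],[0,0,0]]' --hand '[1,1,1,1,1,1,1,1]'

```text
clock: 13.7
ee_pos: [593.4, 187.7, 214.9]
ee_rot: [[-0.05, 0.999, -0.0], [0.999, 0.05, 0.002], [0.002, -0.0, -1.0]]
contact_force: [0.1, -0.5, -0.5]
opening: 20.5
grasp_force: 122.6
```

```bash
python3 - <<'E'
from tin import *
P=[shot('wrist','w6.png'),shot('scene','s6.png'),shot('top','t6.png')]
tri('knife_tip',P);tri('lid_edge',P[1:])
w=np.hstack([cv2.resize(P[2]['img'][60:260,60:330],(512,384)),cv2.resize(P[1]['img'][60:270,200:480],(512,384))])
cv2.imwrite('pics/c6.png',cv2.resize(w,(800,300)))
E
```

```text
knife_tip [586.  305.2 219.8] res [ 0.1  0.2  0.7 -0.2 -2.1  2.3] [0.96, 0.66, 0.69]
lid_edge [377.  121.1 292.6] res [-111.2    0.2   -0.6   -0.6] [0.63, 0.41]
```

View pics/c6.png

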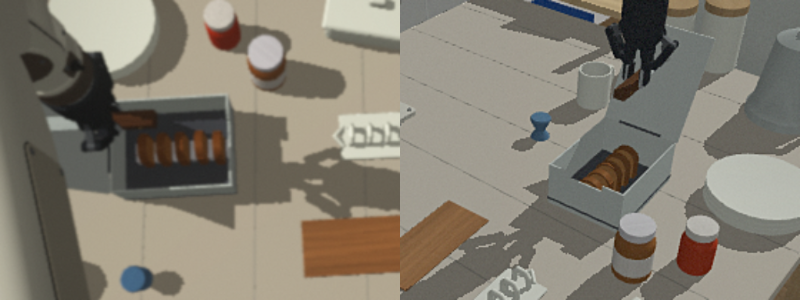

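apply_moves --rot '[[0,0,-0.11],[0,0,0],[0,0,0],[0,0,0],[0,0,0],[0,0,0],[0,0,0],[0,0,0],[0,0,0],[0,0,0],[0,0,0],[0,0,0]]' --delta_pos '[[0,0,0],[-0.129,-0.0705,0],[-0.129,-0.0705,0],[-0.129,-0.0705,0],[-0.129,-0.0705,0],[-0.129,-0.0705,0],[-0.129,-0.0705,0],[-0.129,-0.0705,0],[-0.128,-0.0705,0],[-0.128,-0.0705,0],[-0.128,-0.0705,0],[0,0,0]]' --hand '[1,1,1,1,1,1,1,1,1,1,1,1]'

```text
clock: 15.3
ee_pos: [421.8, -225.7, 215.5]
ee_rot: [[-0.097, 0.995, 0.0], [0.995, 0.097, -0.002], [-0.002, -0.0, -1.0]]
contact_force: [0.1, 1.0, -0.9]
opening: 20.6
grasp_force: 122.5
```

apply_moves --rot '[[0,0,0],[0,0,0],[0,0,0],[0,0,0],[0,0,0],[0,0,0],[0,0,0]]' --delta_pos '[[0,0,0.14],[0,0,0.14],[0,0,0.14],[0,0,0.14],[0,0,0.07],[0,0,0],[0,0,0]]' --hand '[1,1,1,1,1,1,1]'

```text
clock: 16.0
ee_pos: [424.4, -221.0, 26.6]
ee_rot: [[-0.105, 0.994, 0.0], [0.994, 0.105, 0.0], [0.0, 0.0, -1.0]]
contact_force: [-0.3, -0.0, -1.4]
opening: 20.7
grasp_force: 122.6
```

apply_moves --rot '[[0,0,0],[0,0,0],[0,0,0],[0,0,0],[0,0,0],[0,0,0],[0,0,0],[0,0,0],[0,0,0],[0,0,0],[0,0,0],[0,0,0]]' --delta_pos '[[0,0,0.03],[0,0,0.03],[0,0,0],[0,0,0],[0,0,0],[0,0,0],[0,0,-0.05],[0,0,-0.14],[0,0,-0.14],[0,0,-0.14],[0,0,-0.14],[0,0,-0.14]]' --hand '[1,1,1,0.4,0.4,0.4,0.4,0.2,0,0,0,0]'

```text
clock: 17.2
ee_pos: [423.6, -221.0, 235.0]
ee_rot: [[-0.105, 0.994, 0.0], [0.994, 0.105, -0.0], [-0.0, 0.0, -1.0]]
contact_force: [0.7, -0.6, -1.2]
opening: 85.5
grasp_force: 0.0
```

```bash
python3 - <<'E'
from tin import *
s=get_state();print(s['ee_pos'])
P=[shot('wrist','w7.png'),shot('top','t7.png')]
for p in P:
  for n,z in(('knife_grip',13),('rack',0)): print(n,[(round(r['conf'],2),np.array(r['xy']),onz(p,r['xy'],z)[:2]) for r in tip_of(n,p)[:2]])
p=P[1]
for i in range(1,6):
  pass
print([(round(r['conf'],2),np.array(r['xy']),onz(p,r['xy'],39.5)[:2]) for r in tip_of('rusk1_mid',p)[:7]])
goto([596,60,255],92.7)
E
```

```text
[ 423.6 -221.   235. ]
knife_grip [(0.95, array([253.4, 175.4]), array([ 423.4, -233.1]))]
rack [(0.91, array([387.5, 201.6]), array([ 625.1, -255.1])), (0.91, array([112.4, 213. ]), array([ 219.7, -315.8]))]
knife_grip [(0.62, array([317.7, 226.7]), array([ 418.2, -226.9]))]
rack [(0.78, array([321.3, 148.3]), array([ 631.6, -244.2])), (0.48, array([158.3, 158.2]), array([605.4, 199.9]))]
[(0.75, array([204.7, 159.2]), array([593. ,  67.5]))]
clock 17.6 pos [ 422.9 -220.7  231.5] yaw 96.0 open 85.2 rot units [-0.  -0.   0.1] then shift units [ 0.9  0.6 -0.1] min rows 7.0 1.0
```

apply_moves --rot '[[0,0,0.11],[0,0,0],[0,0,0],[0,0,0],[0,0,0],[0,0,0],[0,0,0],[0,0,0],[0,0,0],[0,0,0]]' --delta_pos '[[0,0,0],[0.114,0.078,-0.01],[0.114,0.078,-0.01],[0.114,0.078,-0.01],[0.114,0.078,-0.01],[0.114,0.078,-0.01],[0.114,0.078,-0.01],[0.114,0.078,-0.01],[0.114,0.078,-0.01],[0,0,0]]' --hand '[0,0,0,0,0,0,0,0,0,0]'

```text
clock: 18.55
ee_pos: [599.2, 65.5, 254.1]
ee_rot: [[-0.053, 0.999, -0.003], [0.999, 0.053, 0.001], [0.001, -0.003, -1.0]]
contact_force: [-0.7, -0.3, -1.4]
opening: 85.2
grasp_force: 0.0
```

```bash
python3 - <<'E'
from tin import *
p=shot('wrist','w8.png');s=get_state();print(s['ee_pos'])
for r in outline_of('rusk1_mid',p): 
    c=max(cv2.findContours(r['pixels'].astype(np.uint8),0,2)[0],key=cv2.contourArea)
    b=cv2.boxPoints(cv2.minAreaRect(c)); print(round(r['conf'],2),r['bbox'],onz(p,b.mean(0),70)[:2],b.astype(int).tolist())
for n,z in(('tin_notch',84),('tin_mid',0),('tin_row',4),('tin_hinge',90)): print(n,[(round(r['conf'],2),np.array(r['xy']),onz(p,r['xy'],z)[:2]) for r in tip_of(n,p)[:2]])
E
```

```text
[597.9  63.2 254.2]
0.71 [230.0, 164.3, 270.0, 185.7] [595.5  64.6] [[233, 163], [271, 163], [271, 185], [233, 185]]
tin_notch [(0.93, array([248.5, 197.9]), array([592.7,  37.9]))]
tin_mid [(0.82, array([251.9, 113.5]), array([591.1, 135. ])), (0.67, array([254. ,  67.3]), array([590.9, 194.4]))]
tin_row [(0.62, array([255.4, 113.8]), array([596. , 134.9]))]
tin_hinge [(0.87, array([254.5,   7. ]), array([589.3, 236.4])), (0.59, array([248.6, 192.9]), array([592.6,  46.1]))]
```

View pics/w8.png

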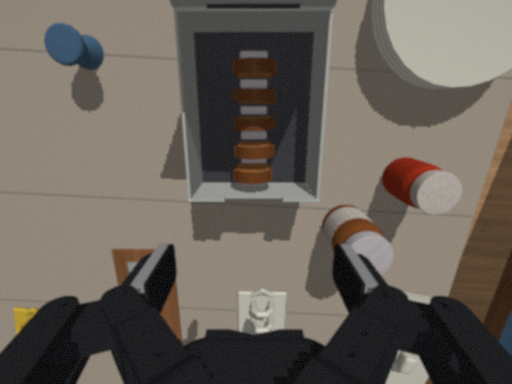

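```bash
cat >> tin.py <<'E'
from scipy.optimize import minimize
def prof():
    a=np.linspace(0,np.pi,13)
    return [(-25,0),(25,0)]+[(25*np.cos(t),56+15*np.sin(t)) for t in a]
def rend(p,x,y,yaw,ys,z0=4,S=4):
    m=np.zeros((384*S,512*S),np.uint8);c,s=np.cos(yaw),np.sin(yaw)
    for yy in ys:
        X=[[x+c*u-s*(yy+v),y+s*u+c*(yy+v),z0+w] for u,w in prof() if w>=30 or 1 for v in(-7,7)]
        P=np.array([proj(p,[q[0],q[1],max(q[2],z0+28)]) for q in X])
        cv2.fillConvexPoly(m,cv2.convexHull((P*S+S/2).astype(np.int32)),255)
    return cv2.resize(m,(512,384),interpolation=cv2.INTER_AREA)/255.
def brown(p,box):
    h=cv2.cvtColor(p['img'],cv2.COLOR_BGR2HSV); m=((h[...,0]<18)&(h[...,1]>130)&(h[...,2]>40))
    k=np.zeros(m.shape,bool);k[box[1]:box[3],box[0]:box[2]]=1
    return (m&k).astype(float)
def fit(p,box,x0,ys,z0=4):
    m=brown(p,box)
    f=lambda v:np.abs(rend(p,v[0],v[1],v[2]/50,ys,z0)-m).sum()
    sx=np.array([x0]+[np.array(x0)+d for d in([6,0,0],[0,6,0],[0,0,2])],float)
    r=minimize(f,x0,method='Nelder-Mead',options=dict(initial_simplex=sx,xatol=.05,fatol=.5));
    print('fit',r.x[:2],'yaw deg',np.degrees(r.x[2]/50),'err',r.fun,'area',m.sum());return r.x,m
E
python3 - <<'E'
from tin import *
p=shot('wrist')
b=(215,45,290,195)
m=brown(p,b)
n,l,st,c=cv2.connectedComponentsWithStats(m.astype(np.uint8)); print(st[1:],c[1:])
ys=[-76,-44,-12,20,52]
r,_=fit(p,b,[593,134,50*np.radians(2.7)],ys)
print(ray(p,(256,192)))
# rim outer corners check
for u in((-78,-100),(78,-100)): 
    q=r[2]/50;print(proj(p,[r[0]+np.cos(q)*u[0]-np.sin(q)*u[1],r[1]+np.sin(q)*u[0]+np.cos(q)*u[1],90]))
E
```

```text
[[233  53  44  20 793]
 [235  84  42  15 564]
 [235 112  41  13 492]
 [236 136  40  18 612]
 [235 159  39  19 658]] [[255.   62.4]
 [255.3  90.6]
 [255.4 118.1]
 [255.7 144.7]
 [253.6 168.2]]
fit [593.8 136.5] yaw deg 2.4242662661151653 err 525.6745098039215 area 3119.0
(array([592.8, 137.1, 399.9]), array([ 0. , -0.3, -1. ]))
[189.7 195.2]
[319.5 195.6]
```

apply_moves --rot '[[0,0,0],[0,0,0],[0,0,0],[0,0,0],[0,0,0],[0,0,0],[0,0,0],[0,0,0],[0,0,0],[0,0,0],[0,0,0]]' --delta_pos '[[-0.135,0.005,0],[-0.135,0.005,0],[-0.135,0.005,0],[-0.135,0.005,0],[-0.135,0.005,0],[-0.135,0.005,0],[-0.135,0.005,0],[-0.135,0.005,0],[-0.135,0.005,0],[0,0,0],[0,0,0]]' --hand '[0,0,0,0,0,0,0,0,0,0,0]'

```text
clock: 20.0
ee_pos: [627.6, -304.3, 256.6]
ee_rot: [[-0.044, 0.999, -0.001], [0.999, 0.044, 0.001], [0.001, -0.001, -1.0]]
contact_force: [0.1, 0.8, 0.1]
opening: 85.0
grasp_force: 0.0
```

```bash
python3 - <<'E'
from tin import *
p=shot('wrist','w9.png');s=get_state();print(s['ee_pos'],ray(p,(256,192)))
r=outline_of('rack',p)
print([(round(q['conf'],2),np.array(q['xy']),onz(p,q['xy'],0)[:2]) for q in tip_of('rack',p)])
for r in r[:2]:
    c=max(cv2.findContours(r['pixels'].astype(np.uint8),0,2)[0],key=cv2.contourArea)
    print(r['conf'],r['bbox'],cv2.approxPolyDP(c,3,True)[:,0].tolist())
    np.save('rackm.npy',r['pixels']);break
v=p['img'].copy();cv2.drawContours(v,[c],-1,(0,0,255),1)
x,y,X,Y=[int(q) for q in r['bbox']];v=v[max(y-15,0):Y+15,max(x-15,0):X+15]
f=min(780/v.shape[1],580/v.shape[0]);cv2.imwrite('pics/c9.png',cv2.resize(v,None,fx=f,fy=f,interpolation=cv2.INTER_CUBIC));print(f)
E
```

```text
[ 628.  -303.   257.1] (array([ 623.3, -227.1,  399.8]), array([ 0. , -0.3, -1. ]))
[(0.89, array([255.4, 129.9]), array([ 626.8, -257.3]))]
0.92 [222.7, 38.7, 288.4, 203.0] [[254, 39], [242, 52], [225, 52], [223, 65], [228, 192], [242, 194], [256, 204], [268, 194], [282, 192], [287, 54], [271, 52]]
2.9743589743589745
```

View pics/c9.png

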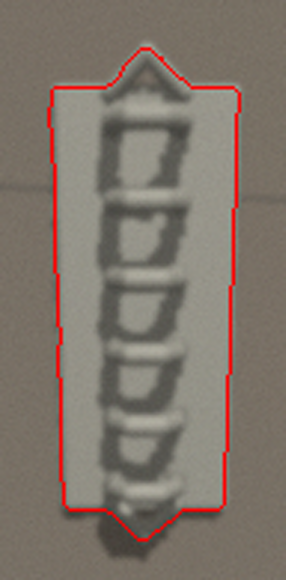

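```bash
cat >> tin.py <<'E'
def rackfit(p,x0=(627,-253,2.5),S=4):
    r=outline_of('rack',p)
    r=[q for q in r if np.linalg.norm(onz(p,[(q['bbox'][0]+q['bbox'][2])/2,(q['bbox'][1]+q['bbox'][3])/2],8)[:2]-np.array(x0[:2]))<150][0]
    m=r['pixels'].astype(float)
    def f(v):
        c,s=np.cos(v[2]/50),np.sin(v[2]/50)
        H=[proj(p,[v[0]+c*a-s*b,v[1]+s*a+c*b,z]) for a in(-42,42) for b in(-98,98) for z in(0,8)]
        k=np.zeros((384*S,512*S),np.uint8)
        cv2.fillConvexPoly(k,cv2.convexHull((np.array(H)*S+S/2).astype(np.int32)),255)
        return np.abs(cv2.resize(k,(512,384),interpolation=cv2.INTER_AREA)/255.-m).sum()
    x0=np.array([x0[0],x0[1],50*np.radians(x0[2])])
    sx=np.array([x0]+[x0+d for d in([6,0,0],[0,6,0],[0,0,2])])
    q=minimize(f,x0,method='Nelder-Mead',options=dict(initial_simplex=sx,xatol=.05,fatol=.5))
    print('rack',q.x[:2],'yaw',np.degrees(q.x[2]/50),'err',q.fun,'area',m.sum(),'conf',r['conf']);return q.x
E
python3 - <<'E'
from tin import *
p=shot('wrist');v=rackfit(p)
c,s=np.cos(v[2]/50),np.sin(v[2]/50)
K=[]
for y in(-80,-48,-16,16,48,80): K.append(proj(p,[v[0]-s*y,v[1]+c*y,42]))
print(np.array(K)-[222.7-15,38.7-15])
print((np.array(K)-[222-14,38-14])*2.97)
goto([597,60.6,160],92.4)
E
```

```text
rack [ 626.1 -254.8] yaw 2.443958914431259 err 460.6823529411764 area 8727.0 conf 0.67
[[ 46.3 167.7]
 [ 46.4 145.1]
 [ 46.5 121.2]
 [ 46.7  95.9]
 [ 46.8  69.3]
 [ 47.   41. ]]
[[136.5 497.2]
 [136.9 430. ]
 [137.3 359. ]
 [137.8 284.1]
 [138.2 204.8]
 [138.7 120.8]]
clock 20.2 pos [ 628.9 -301.1  257.9] yaw 92.8 open 85.5 rot units [0. 0. 0.] then shift units [ 1.2 -0.1  0.3] min rows 8.0 1.0
```

apply_moves --rot '[[0,0,0.013],[0,0,0],[0,0,0],[0,0,0],[0,0,0],[0,0,0],[0,0,0],[0,0,0],[0,0,0],[0,0,0],[0,0,0],[0,0,0]]' --delta_pos '[[0.121,-0.006,0.01],[0.121,-0.006,0.02],[0.121,-0.006,0.03],[0.121,-0.006,0.03],[0.121,-0.006,0.03],[0.121,-0.006,0.03],[0.121,-0.006,0.04],[0.121,-0.006,0.04],[0.121,-0.006,0.05],[0.121,-0.002,0.05],[0,0,0],[0,0,0]]' --hand '[0,0,0,0,0,0,0,0,0,0,0,0]'

```text
clock: 21.45
ee_pos: [596.2, 61.4, 158.2]
ee_rot: [[-0.044, 0.999, -0.0], [0.999, 0.044, -0.0], [-0.0, -0.0, -1.0]]
contact_force: [-0.2, -0.5, 0.4]
opening: 85.4
grasp_force: 0.0
```

```bash
cat >> tin.py <<'E'
def d(a,yaw=92.4): 
    np.set_printoptions(precision=4,suppress=True); goto(a,yaw); np.set_printoptions(precision=1,suppress=True)
E
python3 -c "
from tin import *
d([597,60.6,27])
import time;get_image('top');d([597,60.6,27])"
```

```text
clock 21.4 pos [596.2  61.4 158.2] yaw 92.5 open 85.4 rot units [-0.001  0.001  0.005] then shift units [-0.0026  0.0025  0.4373] min rows 3.0 1.0
clock 21.5 pos [596.8  60.3 158.7] yaw 92.4 open 85.4 rot units [0.002 0.001 0.001] then shift units [0.0009 0.0006 0.4391] min rows 3.0 1.0
```

apply_moves --rot '[[0,0,0],[0,0,0],[0,0,0],[0,0,0],[0,0,0],[0,0,0],[0,0,0],[0,0,0],[0,0,0],[0,0,0],[0,0,0]]' --delta_pos '[[0,0,0.1],[0,0,0.12],[0,0,0.12],[0,0,0.07],[0,0,0.03],[0,0,0],[0,0,0],[0,0,0],[0,0,0],[0,0,0],[0,0,0]]' --hand '[0,0,0,0,0,0,1,1,1,1,1]' --grip_force 40

```text
clock: 22.6
ee_pos: [597.5, 59.5, 27.2]
ee_rot: [[-0.041, 0.999, 0.002], [0.999, 0.041, -0.0], [-0.0, 0.002, -1.0]]
contact_force: [-0.5, 0.0, 5.0]
opening: 49.3
grasp_force: 42.1
```

apply_moves --rot '[[0,0,0],[0,0,0],[0,0,0],[0,0,0],[0,0,0]]' --delta_pos '[[0,0,-0.05],[0,0,-0.12],[0,0,-0.14],[0,0,-0.12],[0,0,0]]' --hand '[1,1,1,1,1]'

```text
clock: 23.1
ee_pos: [600.5, 60.0, 161.4]
ee_rot: [[-0.041, 0.999, 0.011], [0.999, 0.041, 0.001], [0.001, 0.011, -1.0]]
contact_force: [0.7, -0.1, -0.5]
opening: 49.7
grasp_force: 41.6
```

apply_moves --rot '[[0,0,0],[0,0,0],[0,0,0],[0,0,0],[0,0,0],[0,0,0],[0,0,0],[0,0,0],[0,0,0],[0,0,0],[0,0,0],[0,0,0]]' --delta_pos '[[-0.08,0.003,0],[-0.13,0.005,0],[-0.14,0.005,0],[-0.14,0.006,0],[-0.14,0.006,0],[-0.14,0.006,0],[-0.14,0.005,0],[-0.14,0.005,0],[-0.13,0.005,0],[-0.087,0.005,0],[0,0,0],[0,0,0]]' --hand '[1,1,1,1,1,1,1,1,1,1,1,1]'

```text
clock: 24.3
ee_pos: [626.8, -319.7, 153.3]
ee_rot: [[-0.039, 0.999, -0.002], [0.999, 0.039, 0.002], [0.002, -0.002, -1.0]]
contact_force: [-0.3, 0.4, 0.5]
opening: 49.3
grasp_force: 41.6
```

```bash
python3 -c "
from tin import *
p=shot('wrist','w10.png');d([628.8,-319.8,70])
q=shot('top');print([(round(r['conf'],2),onz(q,r['xy'],0)[:2]) for r in tip_of('rack',q)[:3]])
b=(150,0,380,383);m=brown(p,b);n,l,st,c=cv2.connectedComponentsWithStats(m.astype(np.uint8));print(st[st[:,4]>80])
d([628.8,-319.8,70])"
```

```text
clock 24.4 pos [ 627.1 -318.8  153.7] yaw 92.3 open 49.2 rot units [-0.004 -0.003 -0.002] then shift units [-0.0037  0.0056  0.2791] min rows 2.0 1.0
[(0.68, array([ 633. , -249.9])), (0.5, array([612. , 166.9]))]
[[     0      0    512    384 188406]
 [   201    219    106     93   8202]]
clock 24.4 pos [ 627.6 -318.   154.6] yaw 92.4 open 49.3 rot units [-0.002 -0.002  0.001] then shift units [-0.0061  0.0037  0.2821] min rows 2.0 1.0
```

View pics/w10.png

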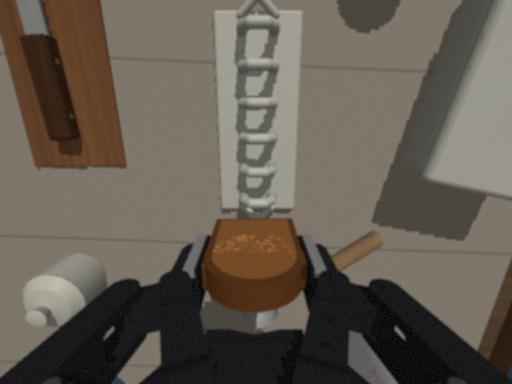

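```bash
cat >> tin.py <<'E'
def held(p,foot):
    s=get_state();e=s['ee_pos'];z0=e[2]-foot
    m=brown(p,(170,200,340,330))
    def rr(x,y,S=4):
        a=np.radians(2.4);c,q=np.cos(a),np.sin(a)
        X=[proj(p,[x+c*u-q*v,y+q*u+c*v,z0+w]) for u,w in prof() if w>=56 for v in(-7,7)]
        k=np.zeros((384*S,512*S),np.uint8);cv2.fillConvexPoly(k,cv2.convexHull((np.array(X)*S+S/2).astype(np.int32)),255)
        return cv2.resize(k,(512,384),interpolation=cv2.INTER_AREA)/255.
    # the upper image edge of mask = far (+y) edge of the top
    f=lambda v:np.abs(rr(*v)[:300]-m[:300]).sum()
    r=minimize(f,e[:2],method='Nelder-Mead',options=dict(initial_simplex=np.array([e[:2],e[:2]+[4,0],e[:2]+[0,4]]),xatol=.05,fatol=.5))
    print('held rel TCP',r.x-e[:2],'err',r.fun,'area',m.sum())
E
python3 -c "
from tin import *
p=shot('wrist');rackfit(p);held(p,23);p=shot('wrist');rackfit(p);held(p,23);d([628.8,-319.8,70])"
```

```text
rack [ 626.1 -254.4] yaw 2.4017503649863774 err 723.5098039215686 area 16578.0 conf 0.88
held rel TCP [-1.6  7.7] err 3115.9176470588236 area 8208.0
rack [ 626.4 -254. ] yaw 2.4713104560206527 err 896.9843137254902 area 16240.0 conf 0.71
held rel TCP [-1.4  7.9] err 3120.658823529412 area 8201.0
clock 24.6 pos [ 627.9 -318.5  155.4] yaw 92.4 open 49.3 rot units [0.    0.    0.001] then shift units [-0.0045  0.0027  0.2847] min rows 2.0 1.0
```

```bash
sed -i 's/ if w>=56 for v/ for v/' tin.py; python3 -c "
from tin import *
p=shot('wrist')
for f in(20,23,26): held(p,f)
d([628.8,-319.8,70])"
```

```text
held rel TCP [-0.9  1.1] err 450.3686274509804 area 8201.0
held rel TCP [-0.9  0.6] err 323.67843137254897 area 8201.0
held rel TCP [-0.9 -0.7] err 278.01960784313724 area 8201.0
clock 24.7 pos [ 628.  -318.7  155.4] yaw 92.4 open 49.4 rot units [0.001 0.    0.   ] then shift units [-0.0038  0.0027  0.2848] min rows 2.0 1.0
```

apply_moves --rot '[[0,0,0],[0,0,0],[0,0,0],[0,0,0],[0,0,0]]' --delta_pos '[[0,0,0.08],[0,0,0.1],[0,0,0.09],[0,0,0],[0,0,0]]' --hand '[1,1,1,1,1]'

```text
clock: 25.2
ee_pos: [627.5, -319.2, 74.2]
ee_rot: [[-0.041, 0.999, -0.001], [0.999, 0.041, 0.0], [0.0, -0.001, -1.0]]
contact_force: [0.4, -0.3, -0.2]
opening: 49.9
grasp_force: 41.5
```

```bash
python3 -c "
from tin import *
get_image('wrist');d([628.8,-318.7,32])"
```

```text
clock 25.2 pos [ 628.5 -319.8   75.7] yaw 92.3 open 49.3 rot units [ 0.003  0.002 -0.002] then shift units [0.0037 0.0012 0.1455] min rows 1.0 1.0
```

apply_moves --rot '[[0,0,0],[0,0,0],[0,0,0],[0,0,0],[0,0,0],[0,0,0]]' --delta_pos '[[0.002,0,0.03],[0,0,0.04],[0,0,0.04],[0,0,0.025],[0,0,0],[0,0,0]]' --hand '[1,1,1,1,1,1]'

```text
clock: 25.85
ee_pos: [627.4, -318.9, 33.0]
ee_rot: [[-0.041, 0.999, -0.001], [0.999, 0.041, 0.0], [0.0, -0.001, -1.0]]
contact_force: [0.2, 0.0, -0.4]
opening: 49.5
grasp_force: 41.7
```

apply_moves --rot '[[0,0,0],[0,0,0],[0,0,0],[0,0,0],[0,0,0],[0,0,0],[0,0,0],[0,0,0],[0,0,0],[0,0,0],[0,0,0],[0,0,0]]' --delta_pos '[[0,0,0.005],[0,0,0],[0,0,0],[0,0,0],[0,0,0],[0,0,-0.04],[0,0,-0.13],[0,0,-0.14],[0,0,-0.14],[0,0,-0.14],[0,0,-0.13],[0,0,0]]' --hand '[1,0.3,0,0,0,0,0,0,0,0,0,0]'

```text
clock: 27.05
ee_pos: [630.1, -320.3, 257.8]
ee_rot: [[-0.041, 0.999, 0.013], [0.999, 0.041, -0.007], [-0.007, 0.013, -1.0]]
contact_force: [0.5, 0.7, 1.1]
opening: 85.7
grasp_force: 0.0
```

```bash
cat >> tin.py <<'E'
def look(save=None):
    p=shot('wrist',save);v=rackfit(p)
    m=brown(p,(200,20,320,260)); n,l,st,c=cv2.connectedComponentsWithStats(m.astype(np.uint8));print(st[st[:,4]>100][1:].tolist())
    for r in tip_of('rusk1_mid',p): 
        X=onz(p,r['xy'],43.5); a=v[2]/50; w=X[:2]-v[:2]; print('rusk rack-frame',round(r['conf'],2),np.array([np.cos(a)*w[0]+np.sin(a)*w[1],-np.sin(a)*w[0]+np.cos(a)*w[1]]))
    return p,v
E
python3 -c "
from tin import *
p,v=look('w11.png');d([598,93.5,160])"
```

```text
rack [ 625.9 -255.1] yaw 2.1734560844235475 err 1245.2705882352939 area 8504.0 conf 0.76
[[232, 157, 37, 20, 659]]
rusk rack-frame 0.77 [ -4.4 -62.5]
clock 27.2 pos [ 627.5 -319.   248.5] yaw 92.3 open 85.7 rot units [ 0.001  0.001 -0.002] then shift units [ 1.3779 -0.0408  0.295 ] min rows 9.0 1.0
```

View pics/w11.png

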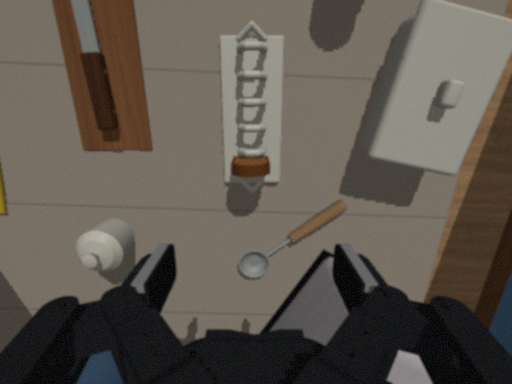

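apply_moves --rot '[[0,0,0],[0,0,0],[0,0,0],[0,0,0],[0,0,0],[0,0,0],[0,0,0],[0,0,0],[0,0,0],[0,0,0],[0,0,0],[0,0,0]]' --delta_pos '[[0.12,-0.004,0],[0.14,-0.005,0.02],[0.14,-0.005,0.03],[0.14,-0.005,0.035],[0.14,-0.005,0.035],[0.14,-0.005,0.035],[0.14,-0.005,0.035],[0.14,-0.005,0.035],[0.14,-0.005,0.035],[0.135,-0.004,0.035],[0,0,0],[0,0,0]]' --hand '[0,0,0,0,0,0,0,0,0,0,0,0]'

```text
clock: 28.4
ee_pos: [594.8, 93.3, 157.5]
ee_rot: [[-0.043, 0.999, -0.004], [0.999, 0.043, -0.001], [-0.001, -0.004, -1.0]]
contact_force: [-0.3, -0.5, -0.3]
opening: 85.4
grasp_force: 0.0
```

```bash
python3 -c "
from tin import *
get_image('wrist');d([595.7,92.5,27])"
```

```text
clock 28.4 pos [595.5  92.4 158.2] yaw 92.4 open 85.5 rot units [-0.006  0.002 -0.001] then shift units [0.0004 0.0008 0.4374] min rows 3.0 1.0
```

Accurate; descend, grip, lift.

apply_moves --rot '[[0,0,0],[0,0,0],[0,0,0],[0,0,0],[0,0,0],[0,0,0],[0,0,0],[0,0,0],[0,0,0],[0,0,0],[0,0,0]]' --delta_pos '[[0,0,0.1],[0,0,0.12],[0,0,0.12],[0,0,0.07],[0,0,0.027],[0,0,0],[0,0,0],[0,0,0],[0,0,0],[0,0,0],[0,0,0]]' --hand '[0,0,0,0,0,0,1,1,1,1,1]'

```text
clock: 29.55
ee_pos: [597.4, 92.6, 29.8]
ee_rot: [[-0.041, 0.999, 0.002], [0.999, 0.041, -0.0], [-0.0, 0.002, -1.0]]
contact_force: [-0.2, -1.0, 5.7]
opening: 49.3
grasp_force: 42.1
```

apply_moves --rot '[[0,0,0],[0,0,0],[0,0,0],[0,0,0],[0,0,0]]' --delta_pos '[[0,0,-0.05],[0,0,-0.12],[0,0,-0.14],[0,0,-0.12],[0,0,0]]' --hand '[1,1,1,1,1]'

```text
clock: 30.05
ee_pos: [600.1, 93.3, 163.9]
ee_rot: [[-0.041, 0.999, 0.011], [0.999, 0.041, 0.002], [0.001, 0.011, -1.0]]
contact_force: [1.7, 0.1, -0.9]
opening: 49.6
grasp_force: 41.6
```

apply_moves --rot '[[0,0,0],[0,0,0],[0,0,0],[0,0,0],[0,0,0],[0,0,0],[0,0,0],[0,0,0],[0,0,0],[0,0,0],[0,0,0],[0,0,0]]' --delta_pos '[[-0.08,0.003,0],[-0.13,0.005,0],[-0.14,0.005,0],[-0.14,0.006,0],[-0.14,0.006,0],[-0.14,0.006,0],[-0.14,0.005,0],[-0.14,0.005,0],[-0.13,0.005,0],[-0.087,0.005,0],[0,0,0],[0,0,0]]' --hand '[1,1,1,1,1,1,1,1,1,1,1,1]'

```text
clock: 31.25
ee_pos: [626.4, -286.7, 155.8]
ee_rot: [[-0.039, 0.999, -0.002], [0.999, 0.039, 0.002], [0.002, -0.002, -1.0]]
contact_force: [-0.3, 0.2, -0.9]
opening: 49.4
grasp_force: 41.6
```

```bash
python3 -c "
from tin import *
p=shot('wrist');p=shot('wrist');rackfit(p)
for f in(23,26): held(p,f)
d([627.6,-286.6,75])"
```

```text
rack [ 625.9 -246.6] yaw 2.4025118186644443 err 2125.105882352941 area 13041.0 conf 0.9
held rel TCP [-1.2 -1.4] err 1042.9372549019608 area 8423.0
held rel TCP [-1.9  0.7] err 894.843137254902 area 8423.0
clock 31.4 pos [ 627.2 -285.   157.1] yaw 92.4 open 49.4 rot units [-0.002 -0.002  0.001] then shift units [-0.0052  0.0013  0.2736] min rows 2.0 1.0
```

apply_moves --rot '[[0,0,0],[0,0,0],[0,0,0],[0,0,0],[0,0,0]]' --delta_pos '[[-0.004,0.001,0.08],[0,0,0.1],[0,0,0.09],[0,0,0],[0,0,0]]' --hand '[1,1,1,1,1]'

```text
clock: 31.9
ee_pos: [627.5, -286.5, 76.7]
ee_rot: [[-0.042, 0.999, -0.001], [0.999, 0.042, 0.001], [0.001, -0.001, -1.0]]
contact_force: [-0.4, -0.5, 0.0]
opening: 49.6
grasp_force: 41.6
```

```bash
sed -i 's/x0=(627,-253,2.5),S=4/x0=(627,-253,2.5),S=4,rm=384/; s|INTER_AREA)/255.-m).sum()$|INTER_AREA)/255.-m)[:rm].sum()|' tin.py; python3 -c "
from tin import *
p=shot('wrist');p=shot('wrist')
for rm in (120,160,190): rackfit(p,rm=rm)
d([627.6,-286.6,33])"
```

```text
rack [ 626.8 -254.6] yaw 2.9304520001474157 err 889.9411764705882 area 22199.0 conf 0.85
rack [ 626.6 -254.6] yaw 2.8841135041520927 err 924.1254901960784 area 22199.0 conf 0.85
rack [ 626.4 -254.6] yaw 2.6848363158576056 err 959.6627450980392 area 22199.0 conf 0.85
clock 32.1 pos [ 628.8 -288.2   78.7] yaw 92.3 open 49.4 rot units [ 0.006  0.003 -0.002] then shift units [ 0.0054 -0.0038  0.1524] min rows 1.0 1.0
```

apply_moves --rot '[[0,0,0],[0,0,0],[0,0,0],[0,0,0],[0,0,0],[0,0,0]]' --delta_pos '[[0.002,0,0.03],[0,0,0.04],[0,0,0.04],[0,0,0.03],[0,0,0],[0,0,0]]' --hand '[1,1,1,1,1,1]'

```text
clock: 32.75
ee_pos: [627.1, -287.0, 33.4]
ee_rot: [[-0.041, 0.999, -0.001], [0.999, 0.041, 0.001], [0.001, -0.001, -1.0]]
contact_force: [-0.6, -0.3, -0.2]
opening: 48.9
grasp_force: 42.2
```

apply_moves --rot '[[0,0,0],[0,0,0],[0,0,0],[0,0,0],[0,0,0],[0,0,0],[0,0,0],[0,0,0],[0,0,0],[0,0,0],[0,0,0],[0,0,0]]' --delta_pos '[[0,0,0.004],[0,0,0],[0,0,0],[0,0,0],[0,0,0],[0,0,-0.04],[0,0,-0.13],[0,0,-0.14],[0,0,-0.14],[0,0,-0.14],[0,0,-0.13],[0,0,0]]' --hand '[1,0.3,0,0,0,0,0,0,0,0,0,0]'

```text
clock: 33.95
ee_pos: [630.1, -288.4, 258.8]
ee_rot: [[-0.041, 0.999, 0.014], [0.999, 0.041, -0.006], [-0.007, 0.013, -1.0]]
contact_force: [1.1, -1.5, 1.2]
opening: 85.3
grasp_force: 0.0
```

```bash
python3 -c "
from tin import *
shot('wrist');p,v=look('w12.png');d([594.3,124.5,160])"
```

```text
rack [ 626.1 -253.6] yaw 2.263483599738881 err 2073.843137254902 area 6915.0 conf 0.83
[[233, 159, 37, 44, 1436]]
rusk rack-frame 0.93 [  0.2 -64.6]
clock 34.1 pos [ 627.  -286.9  248.3] yaw 92.3 open 85.3 rot units [-0.003 -0.002 -0.002] then shift units [ 1.3748 -0.0514  0.2944] min rows 9.0 1.0
```

apply_moves --rot '[[0,0,0],[0,0,0],[0,0,0],[0,0,0],[0,0,0],[0,0,0],[0,0,0],[0,0,0],[0,0,0],[0,0,0],[0,0,0],[0,0,0]]' --delta_pos '[[0.12,-0.004,0],[0.14,-0.005,0.02],[0.14,-0.005,0.03],[0.14,-0.005,0.035],[0.14,-0.005,0.035],[0.14,-0.005,0.035],[0.14,-0.005,0.035],[0.14,-0.005,0.035],[0.14,-0.005,0.035],[0.135,-0.006,0.035],[0,0,0],[0,0,0]]' --hand '[0,0,0,0,0,0,0,0,0,0,0,0]'

```text
clock: 35.35
ee_pos: [594.2, 125.1, 158.6]
ee_rot: [[-0.043, 0.999, -0.004], [0.999, 0.043, -0.001], [-0.001, -0.004, -1.0]]
contact_force: [-0.5, -0.2, 0.0]
opening: 85.5
grasp_force: 0.0
```

```bash
python3 -c "
from tin import *
get_image('wrist');d([594.3,124.5,27])"
```

```text
clock 35.4 pos [594.8 124.1 159.4] yaw 92.4 open 85.9 rot units [-0.006  0.002 -0.001] then shift units [ 0.0015 -0.0017  0.4413] min rows 3.0 1.0
```

apply_moves --rot '[[0,0,0],[0,0,0],[0,0,0],[0,0,0],[0,0,0],[0,0,0],[0,0,0],[0,0,0],[0,0,0],[0,0,0],[0,0,0]]' --delta_pos '[[0,0,0.1],[0,0,0.12],[0,0,0.12],[0,0,0.07],[0,0,0.03],[0,0,0],[0,0,0],[0,0,0],[0,0,0],[0,0,0],[0,0,0]]' --hand '[0,0,0,0,0,0,1,1,1,1,1]'

```text
clock: 36.5
ee_pos: [597.4, 124.7, 30.8]
ee_rot: [[-0.041, 0.999, 0.004], [0.999, 0.041, 0.001], [0.0, 0.004, -1.0]]
contact_force: [-0.2, 0.2, 6.9]
opening: 49.1
grasp_force: 42.1
```

apply_moves --rot '[[0,0,0],[0,0,0],[0,0,0],[0,0,0],[0,0,0]]' --delta_pos '[[0,0,-0.05],[0,0,-0.12],[0,0,-0.14],[0,0,-0.12],[0,0,0]]' --hand '[1,1,1,1,1]'

```text
clock: 37.0
ee_pos: [599.6, 125.3, 164.7]
ee_rot: [[-0.041, 0.999, 0.012], [0.999, 0.041, 0.003], [0.002, 0.012, -1.0]]
contact_force: [-0.3, -0.1, -0.2]
opening: 49.2
grasp_force: 41.6
```

apply_moves --rot '[[0,0,0],[0,0,0],[0,0,0],[0,0,0],[0,0,0],[0,0,0],[0,0,0],[0,0,0],[0,0,0],[0,0,0],[0,0,0],[0,0,0]]' --delta_pos '[[-0.08,0.003,0],[-0.13,0.005,0],[-0.14,0.005,0],[-0.14,0.006,0],[-0.14,0.006,0],[-0.14,0.006,0],[-0.14,0.005,0],[-0.14,0.005,0],[-0.13,0.005,0],[-0.087,0.005,0],[0,0,0],[0,0,0]]' --hand '[1,1,1,1,1,1,1,1,1,1,1,1]'

```text
clock: 38.2
ee_pos: [625.8, -255.0, 156.5]
ee_rot: [[-0.039, 0.999, -0.002], [0.999, 0.039, 0.001], [0.001, -0.002, -1.0]]
contact_force: [-0.0, -0.1, 0.1]
opening: 49.2
grasp_force: 41.5
```

```bash
python3 -c "
from tin import *
p=shot('wrist');p=shot('wrist','w13.png')
for rm in(120,160):rackfit(p,rm=rm)
for f in(23,26): held(p,f)
d([626.3,-254.6,75])"
```

```text
rack [ 626.8 -253.8] yaw 2.85005874597371 err 347.6313725490196 area 9973.0 conf 0.94
rack [ 626.7 -253.7] yaw 2.7620558810122113 err 380.18039215686275 area 9973.0 conf 0.94
held rel TCP [-1.1  0.3] err 1102.4470588235295 area 8151.0
held rel TCP [-1.9  2.9] err 887.592156862745 area 8151.0
clock 38.4 pos [ 626.6 -253.2  157.7] yaw 92.4 open 49.4 rot units [-0.001 -0.001  0.001] then shift units [-0.0045 -0.0011  0.2756] min rows 2.0 1.0
```

apply_moves --rot '[[0,0,0],[0,0,0],[0,0,0],[0,0,0],[0,0,0],[0,0,0]]' --delta_pos '[[-0.004,0,0.08],[0,0,0.1],[0,0,0.09],[0,0,0],[0,0,0],[0,0,0]]' --hand '[1,1,1,1,1,1]'

```text
clock: 39.0
ee_pos: [628.0, -256.0, 79.1]
ee_rot: [[-0.041, 0.999, 0.003], [0.999, 0.041, -0.001], [-0.001, 0.003, -1.0]]
contact_force: [-0.2, -0.3, 0.2]
opening: 49.5
grasp_force: 41.6
```

```bash
python3 -c "
from tin import *
for i in range(3): get_image('wrist');d([626.3,-255,34])"
```

```text
clock 39.0 pos [ 628.2 -256.2   79.3] yaw 92.4 open 49.5 rot units [ 0.007  0.003 -0.001] then shift units [ 0.0043 -0.0061  0.1511] min rows 1.0 1.0
clock 39.1 pos [ 628.  -256.3   79.2] yaw 92.3 open 49.3 rot units [ 0.007  0.003 -0.002] then shift units [ 0.0047 -0.0056  0.1507] min rows 1.0 1.0
clock 39.1 pos [ 627.8 -256.3   79. ] yaw 92.3 open 49.3 rot units [ 0.006  0.003 -0.002] then shift units [ 0.0047 -0.0049  0.1498] min rows 1.0 1.0
```

apply_moves --rot '[[0,0,0],[0,0,0],[0,0,0],[0,0,0],[0,0,0],[0,0,0]]' --delta_pos '[[0.003,-0.003,0.03],[0,0,0.04],[0,0,0.04],[0,0,0.035],[0,0,0],[0,0,0]]' --hand '[1,1,1,1,1,1]'

```text
clock: 39.75
ee_pos: [625.1, -255.3, 33.3]
ee_rot: [[-0.04, 0.999, -0.001], [0.999, 0.04, -0.0], [-0.0, -0.001, -1.0]]
contact_force: [-1.5, 1.0, 6.4]
opening: 48.8
grasp_force: 43.8
```

apply_moves --rot '[[0,0,0],[0,0,0],[0,0,0],[0,0,0],[0,0,0],[0,0,0],[0,0,0],[0,0,0],[0,0,0],[0,0,0],[0,0,0],[0,0,0]]' --delta_pos '[[0,0,0],[0,0,0],[0,0,0],[0,0,0],[0,0,0],[0,0,-0.04],[0,0,-0.13],[0,0,-0.14],[0,0,-0.14],[0,0,-0.14],[0,0,-0.13],[0,0,0]]' --hand '[1,0.3,0,0,0,0,0,0,0,0,0,0]'

```text
clock: 40.95
ee_pos: [628.4, -256.2, 258.6]
ee_rot: [[-0.041, 0.999, 0.014], [0.999, 0.041, -0.006], [-0.006, 0.013, -1.0]]
contact_force: [-0.4, 0.2, 0.6]
opening: 85.6
grasp_force: 0.0
```

```bash
python3 -c "
from tin import *
shot('wrist');p,v=look('w14.png');d([593,156.5,160])"
```

```text
rack [ 626.  -251.7] yaw 2.1219852208434977 err 2762.2078431372547 area 5427.0 conf 0.61
[[233, 158, 37, 21, 677], [234, 181, 36, 46, 1476]]
rusk rack-frame 0.69 [ -3.2 -69.4]
clock 41.1 pos [ 625.1 -254.9  248.3] yaw 92.3 open 85.5 rot units [-0.003 -0.002 -0.002] then shift units [ 1.3746 -0.0494  0.2944] min rows 9.0 1.0
```

apply_moves --rot '[[0,0,0],[0,0,0],[0,0,0],[0,0,0],[0,0,0],[0,0,0],[0,0,0],[0,0,0],[0,0,0],[0,0,0],[0,0,0],[0,0,0]]' --delta_pos '[[0.12,-0.004,0],[0.14,-0.005,0.02],[0.14,-0.005,0.03],[0.14,-0.005,0.035],[0.14,-0.005,0.035],[0.14,-0.005,0.035],[0.14,-0.005,0.035],[0.14,-0.005,0.035],[0.14,-0.005,0.035],[0.135,-0.006,0.035],[0,0,0],[0,0,0]]' --hand '[0,0,0,0,0,0,0,0,0,0,0,0]'

```text
clock: 42.35
ee_pos: [592.2, 157.1, 158.6]
ee_rot: [[-0.043, 0.999, -0.004], [0.999, 0.043, -0.002], [-0.001, -0.004, -1.0]]
contact_force: [0.5, -1.3, 0.4]
opening: 85.2
grasp_force: 0.0
```

```bash
python3 -c "
from tin import *
get_image('wrist');d([593,156.5,27])"
```

```text
clock 42.4 pos [592.9 156.1 159.4] yaw 92.4 open 85.3 rot units [-0.006  0.002 -0.001] then shift units [0.0014 0.0003 0.4412] min rows 3.0 1.0
```

apply_moves --rot '[[0,0,0],[0,0,0],[0,0,0],[0,0,0],[0,0,0],[0,0,0],[0,0,0],[0,0,0],[0,0,0],[0,0,0],[0,0,0]]' --delta_pos '[[0.002,0,0.1],[0,0,0.12],[0,0,0.12],[0,0,0.07],[0,0,0.03],[0,0,0],[0,0,0],[0,0,0],[0,0,0],[0,0,0],[0,0,0]]' --hand '[0,0,0,0,0,0,1,1,1,1,1]'

```text
clock: 43.5
ee_pos: [595.4, 157.3, 30.8]
ee_rot: [[-0.041, 0.999, 0.004], [0.999, 0.041, 0.001], [0.001, 0.004, -1.0]]
contact_force: [-0.7, 0.3, 5.8]
opening: 49.0
grasp_force: 42.2
```

apply_moves --rot '[[0,0,0],[0,0,0],[0,0,0],[0,0,0],[0,0,0]]' --delta_pos '[[0,0,-0.05],[0,0,-0.12],[0,0,-0.14],[0,0,-0.12],[0,0,0]]' --hand '[1,1,1,1,1]'

```text
clock: 44.0
ee_pos: [597.5, 158.1, 164.7]
ee_rot: [[-0.041, 0.999, 0.012], [0.999, 0.041, 0.003], [0.003, 0.012, -1.0]]
contact_force: [0.7, -0.3, 0.1]
opening: 49.7
grasp_force: 41.6
```

apply_moves --rot '[[0,0,0],[0,0,0],[0,0,0],[0,0,0],[0,0,0],[0,0,0],[0,0,0],[0,0,0],[0,0,0],[0,0,0],[0,0,0],[0,0,0]]' --delta_pos '[[-0.08,0.003,0],[-0.13,0.005,0],[-0.14,0.005,0],[-0.14,0.006,0],[-0.14,0.006,0],[-0.14,0.006,0],[-0.14,0.006,0],[-0.14,0.006,0],[-0.13,0.006,0],[-0.087,0.005,0],[0,0,0],[0,0,0]]' --hand '[1,1,1,1,1,1,1,1,1,1,1,1]'

```text
clock: 45.2
ee_pos: [624.8, -222.4, 156.6]
ee_rot: [[-0.039, 0.999, -0.002], [0.999, 0.039, 0.001], [0.001, -0.002, -1.0]]
contact_force: [-0.7, 0.6, -0.1]
opening: 49.4
grasp_force: 41.6
```

```bash
python3 -c "
from tin import *
p=shot('wrist');p=shot('wrist','w15.png')
for rm in(80,130):rackfit(p,rm=rm)
for f in(23,26): held(p,f)
d([625,-222.6,75])"
```

```text
rack [ 627. -253.] yaw 2.4999999999999996 err 0.0 area 7074.0 conf 0.91
rack [ 627.5 -254.3] yaw 3.2207588430385306 err 260.5843137254902 area 7074.0 conf 0.91
held rel TCP [-1.5 -1. ] err 1068.9764705882353 area 8228.0
held rel TCP [-1.9  2.8] err 901.8392156862744 area 8228.0
clock 45.4 pos [ 625.5 -220.6  157.7] yaw 92.4 open 49.3 rot units [-0.001 -0.001  0.001] then shift units [-0.0065 -0.002   0.2756] min rows 2.0 1.0
```

apply_moves --rot '[[0,0,0],[0,0,0],[0,0,0],[0,0,0],[0,0,0],[0,0,0]]' --delta_pos '[[-0.004,0,0.08],[0,0,0.1],[0,0,0.09],[0,0,0],[0,0,0],[0,0,0]]' --hand '[1,1,1,1,1,1]'

```text
clock: 46.0
ee_pos: [627.0, -223.3, 79.0]
ee_rot: [[-0.041, 0.999, 0.003], [0.999, 0.041, -0.001], [-0.001, 0.003, -1.0]]
contact_force: [0.5, -0.9, 0.8]
opening: 49.4
grasp_force: 41.6
```

apply_moves --rot '[[0,0,0],[0,0,0],[0,0,0],[0,0,0],[0,0,0],[0,0,0]]' --delta_pos '[[0.002,0,0.03],[0,0,0.04],[0,0,0.04],[0,0,0.032],[0,0,0],[0,0,0]]' --hand '[1,1,1,1,1,1]'

```text
clock: 46.6
ee_pos: [625.2, -222.8, 33.9]
ee_rot: [[-0.04, 0.999, -0.001], [0.999, 0.04, 0.0], [0.0, -0.001, -1.0]]
contact_force: [-1.8, 0.1, 3.0]
opening: 49.5
grasp_force: 43.3
```

apply_moves --rot '[[0,0,0],[0,0,0],[0,0,0],[0,0,0],[0,0,0],[0,0,0],[0,0,0],[0,0,0],[0,0,0],[0,0,0],[0,0,0],[0,0,0]]' --delta_pos '[[0,0,0],[0,0,0],[0,0,0],[0,0,0],[0,0,0],[0,0,-0.04],[0,0,-0.13],[0,0,-0.14],[0,0,-0.14],[0,0,-0.14],[0,0,-0.13],[0,0,0]]' --hand '[1,0.3,0,0,0,0,0,0,0,0,0,0]'

```text
clock: 47.8
ee_pos: [628.3, -223.7, 259.4]
ee_rot: [[-0.041, 0.999, 0.014], [0.999, 0.041, -0.005], [-0.006, 0.014, -1.0]]
contact_force: [1.6, 0.3, 1.4]
opening: 85.4
grasp_force: 0.0
```

```bash
python3 -c "
from tin import *
shot('wrist');p,v=look('w16.png');d([591.6,188.5,160])"
```

```text
Traceback (most recent call last):
  File "tin.py", line 66, in look
    p=shot('wrist',save);v=rackfit(p)
                           ~~~~~~~^^^
  File "tin.py", line 39, in rackfit
    r=[q for q in r if np.linalg.norm(onz(p,[(q['bbox'][0]+q['bbox'][2])/2,(q['bbox'][1]+q['bbox'][3])/2],8)[:2]-np.array(x0[:2]))<150][0]
      ~~~~~~~~~~~~~~~~~~~~~~~~~~~~~~~~~~~~~~~~~~~~~~~~~~~~~~~~~~~~~~~~~~~~~~~~~~~~~~~~~~~~~~~~~~~~~~~~~~~~~~~~~~~~~~~~~~~~~~~~~~~~~~~~~^^^
IndexError: list index out of range
```

```bash
python3 -c "
from tin import *
d([591.6,188.5,160])
p=shot('wrist','w17.png');print([(q['conf'],q['bbox']) for q in outline_of('rack',p)])
m=brown(p,(200,20,320,300)); n,l,st,c=cv2.connectedComponentsWithStats(m.astype(np.uint8));print(st[st[:,4]>100][1:].tolist())
q=shot('top','t17.png');print([(q['conf'],np.array(q['bbox'])) for q in outline_of('rack',q)[:3]],proj(q,[626,-254,30]))
"
```

```text
clock 48.0 pos [ 625.4 -222.7  250.6] yaw 92.3 open 85.2 rot units [ 0.001  0.    -0.002] then shift units [ 1.3741 -0.0552  0.3019] min rows 9.0 1.0
[(0.95, [223.9, 111.1, 283.8, 244.0]), (0.78, [0.0, 151.5, 25.2, 274.5]), (0.53, [84.0, 69.3, 128.5, 198.4])]
[[234, 161, 39, 91, 2972]]
[(0.7, array([282.2, 134.6, 300.8, 159.8])), (0.54, array([385.1, 302.7, 398. , 327.9]))] [327.  147.5]
```

View pics/w17.png

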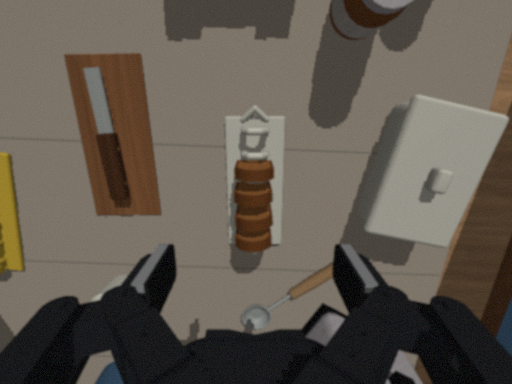

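Four rusks stand side by side in the rack (px 235–275, 161–250), with one gap left. I'll fetch the last one.

apply_moves --rot '[[0,0,0],[0,0,0],[0,0,0],[0,0,0],[0,0,0],[0,0,0],[0,0,0],[0,0,0],[0,0,0],[0,0,0],[0,0,0],[0,0,0]]' --delta_pos '[[0.12,-0.005,0],[0.14,-0.006,0.02],[0.14,-0.006,0.03],[0.14,-0.005,0.035],[0.14,-0.005,0.035],[0.14,-0.005,0.035],[0.14,-0.005,0.035],[0.14,-0.005,0.035],[0.14,-0.005,0.035],[0.135,-0.006,0.04],[0,0,0],[0,0,0]]' --hand '[0,0,0,0,0,0,0,0,0,0,0,0]'

```text
clock: 49.35
ee_pos: [591.7, 189.5, 158.6]
ee_rot: [[-0.043, 0.999, -0.003], [0.999, 0.043, -0.001], [-0.001, -0.003, -1.0]]
contact_force: [-0.2, 0.8, -0.2]
opening: 85.3
grasp_force: 0.0
```

```bash
python3 -c "
from tin import *
get_image('wrist');d([591.6,188.7,28]);print(get_state()['contact_force'])"
```

```text
clock 49.4 pos [592.4 188.5 159.4] yaw 92.4 open 85.3 rot units [-0.003  0.002 -0.001] then shift units [ 0.0006 -0.0026  0.4378] min rows 3.0 1.0
[-0.2 -0.6  1. ]
```

apply_moves --rot '[[0,0,0],[0,0,0],[0,0,0],[0,0,0],[0,0,0],[0,0,0],[0,0,0],[0,0,0],[0,0,0],[0,0,0],[0,0,0]]' --delta_pos '[[0,0,0.1],[0,0,0.12],[0,0,0.12],[0,0,0.07],[0,0,0.03],[0,0,0],[0,0,0],[0,0,0],[0,0,0],[0,0,0],[0,0,0]]' --hand '[0,0,0,0,0,0,1,1,1,1,1]'

```text
clock: 50.5
ee_pos: [594.9, 189.3, 30.6]
ee_rot: [[-0.041, 0.999, 0.005], [0.999, 0.041, 0.001], [0.001, 0.005, -1.0]]
contact_force: [-0.5, -0.3, 5.3]
opening: 49.6
grasp_force: 42.1
```

apply_moves --rot '[[0,0,0],[0,0,0],[0,0,0],[0,0,0],[0,0,0]]' --delta_pos '[[0,0,-0.05],[0,0,-0.12],[0,0,-0.14],[0,0,-0.12],[0,0,0]]' --hand '[1,1,1,1,1]'

```text
clock: 51.0
ee_pos: [596.7, 190.1, 164.5]
ee_rot: [[-0.041, 0.999, 0.012], [0.999, 0.041, 0.004], [0.003, 0.013, -1.0]]
contact_force: [0.6, -0.3, -0.3]
opening: 49.6
grasp_force: 41.6
```

apply_moves --rot '[[0,0,0],[0,0,0],[0,0,0],[0,0,0],[0,0,0],[0,0,0],[0,0,0],[0,0,0],[0,0,0],[0,0,0],[0,0,0],[0,0,0]]' --delta_pos '[[-0.08,0.003,0],[-0.13,0.005,0],[-0.14,0.005,0],[-0.14,0.006,0],[-0.14,0.006,0],[-0.14,0.006,0],[-0.14,0.006,0],[-0.14,0.006,0],[-0.13,0.005,0],[-0.087,0.005,0],[0,0,0],[0,0,0]]' --hand '[1,1,1,1,1,1,1,1,1,1,1,1]'

```text
clock: 52.2
ee_pos: [623.7, -190.7, 156.3]
ee_rot: [[-0.039, 0.999, -0.001], [0.999, 0.039, 0.001], [0.001, -0.001, -1.0]]
contact_force: [0.6, -0.1, -0.5]
opening: 49.3
grasp_force: 41.6
```

```bash
python3 -c "
from tin import *
p=shot('wrist');p=shot('wrist','w18.png');print([(q['conf'],np.array(q['bbox'])) for q in outline_of('rack',p)][:3])
for y in(48,80,98): print(proj(p,[626.2-.042*y,-254.3+.999*y,42 if y<90 else 8]))
for f in(23,26): held(p,f)
d([623.6,-190.8,75])"
```

```text
[(0.88, array([215.3, 140.3, 292.3, 219. ]))]
[254.6 205.3]
[254.6 174.5]
[254.5 150.7]
held rel TCP [-1.3 -2.3] err 1055.8156862745097 area 8966.0
held rel TCP [-1.1 -2.6] err 898.443137254902 area 8966.0
clock 52.4 pos [ 624.1 -189.   156.9] yaw 92.4 open 49.4 rot units [-0.001 -0.001  0.001] then shift units [-0.0061 -0.0019  0.2731] min rows 2.0 1.0
```

apply_moves --rot '[[0,0,0],[0,0,0],[0,0,0],[0,0,0],[0,0,0],[0,0,0]]' --delta_pos '[[-0.004,0,0.08],[0,0,0.1],[0,0,0.09],[0,0,0],[0,0,0],[0,0,0]]' --hand '[1,1,1,1,1,1]'

```text
clock: 52.95
ee_pos: [625.7, -191.3, 78.3]
ee_rot: [[-0.042, 0.999, 0.003], [0.999, 0.042, -0.001], [-0.001, 0.003, -1.0]]
contact_force: [0.0, -1.1, -0.2]
opening: 49.1
grasp_force: 41.6
```

apply_moves --rot '[[0,0,0],[0,0,0],[0,0,0],[0,0,0],[0,0,0],[0,0,0]]' --delta_pos '[[0.002,0,0.03],[0,0,0.04],[0,0,0.04],[0,0,0.032],[0,0,0],[0,0,0]]' --hand '[1,1,1,1,1,1]'

```text
clock: 53.55
ee_pos: [623.8, -191.0, 33.5]
ee_rot: [[-0.04, 0.999, -0.001], [0.999, 0.04, 0.0], [0.0, -0.001, -1.0]]
contact_force: [-2.7, 1.0, 5.5]
opening: 49.1
grasp_force: 43.8
```

apply_moves --rot '[[0,0,0],[0,0,0],[0,0,0],[0,0,0],[0,0,0],[0,0,0],[0,0,0],[0,0,0],[0,0,0],[0,0,0],[0,0,0],[0,0,0]]' --delta_pos '[[0,0,0],[0,0,0],[0,0,0],[0,0,0],[0,0,0],[0,0,-0.04],[0,0,-0.13],[0,0,-0.14],[0,0,-0.14],[0,0,-0.14],[0,0,-0.13],[0,0,0]]' --hand '[1,0.3,0,0,0,0,0,0,0,0,0,0]'

```text
clock: 54.75
ee_pos: [627.2, -191.8, 258.7]
ee_rot: [[-0.041, 0.999, 0.014], [0.999, 0.041, -0.004], [-0.005, 0.014, -1.0]]
contact_force: [1.1, 0.1, -0.4]
opening: 85.5
grasp_force: 0.0
```

apply_moves --rot '[[0,0,0],[0,0,0],[0,0,0],[0,0,0],[0,0,0]]' --delta_pos '[[-0.1,0,0],[-0.14,0,0],[-0.14,0,0],[0,0,0],[0,0,0]]' --hand '[0,0,0,0,0]'

```text
clock: 55.25
ee_pos: [628.3, -306.0, 248.8]
ee_rot: [[-0.038, 0.999, -0.001], [0.999, 0.038, 0.001], [0.001, -0.001, -1.0]]
contact_force: [0.9, 0.4, -0.4]
opening: 85.2
grasp_force: 0.0
```

```bash
python3 -c "
from tin import *
shot('wrist')
p,v=look('w19.png')
fit(p,(200,20,320,300),[626.2,-254.3,2.1],[-64,-32,0,32,64],8)
q=shot('scene','s19.png');print([(round(r['conf'],2),np.array(r['xy'])) for r in tip_of('lid_edge',q)])
w=np.hstack([p['img'][20:240,170:340],cv2.resize(q['img'][230:340,180:300],(240,220))])
cv2.imwrite('pics/c19.png',cv2.resize(w,None,fx=1.9,fy=1.9))
d([594,-10,300])
"
```

```text
rack [ 626.  -254.2] yaw 2.4186043607949426 err 4172.321568627451 area 5466.0 conf 0.78
[[233, 67, 42, 18, 667], [234, 98, 41, 12, 476], [233, 124, 40, 15, 538], [235, 149, 38, 19, 644], [235, 170, 37, 22, 705]]
rusk rack-frame 0.55 [ -5.9 -64.4]
fit [ 625.3 -254.4] yaw deg 2.617755852169071 err 752.3450980392157 area 3030.0
[(0.72, array([395.2,  76. ]))]
clock 55.5 pos [ 629.1 -303.5  250.2] yaw 92.4 open 85.6 rot units [0.001 0.    0.001] then shift units [ 0.9825 -0.0761 -0.1661] min rows 7.0 1.0
```

View pics/c19.png

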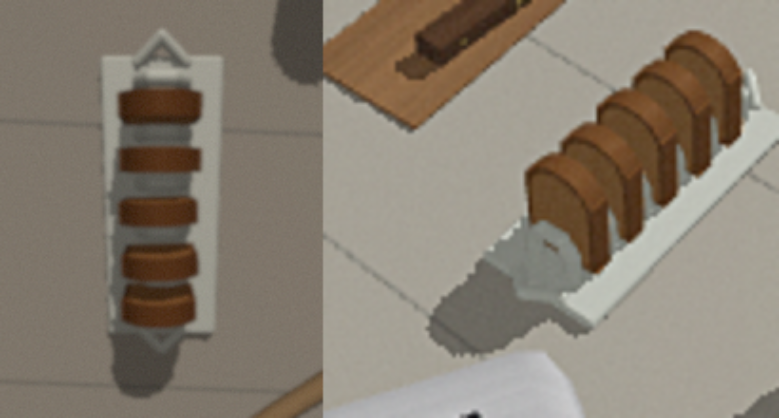

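All five rusks stand upright in their gaps and the knife lies on its board. I'll go behind the open lid with closed fingers to shut the tin.

apply_moves --rot '[[0,0,0],[0,0,0],[0,0,0],[0,0,0],[0,0,0],[0,0,0],[0,0,0],[0,0,0],[0,0,0],[0,0,0]]' --delta_pos '[[0.06,-0.003,-0.1],[0.12,-0.003,-0.09],[0.13,-0.003,-0.08],[0.14,-0.003,0],[0.14,-0.003,0],[0.14,-0.003,0],[0.14,-0.003,0],[0.14,-0.003,0],[0.14,-0.003,0],[0.13,-0.003,0]]' --hand '[1,1,1,1,1,1,1,1,1,1]'

```text
clock: 56.55
ee_pos: [603.5, 81.2, 331.3]
ee_rot: [[-0.042, 0.999, 0.001], [0.999, 0.042, 0.0], [0.0, 0.001, -1.0]]
contact_force: [0.9, 0.0, -0.1]
opening: 0.2
grasp_force: 0.0
```

apply_moves --rot '[[0,0,0],[0,0,0],[0,0,0],[0,0,0],[0,0,0],[0,0,0],[0,0,0],[0,0,0],[0,0,0]]' --delta_pos '[[0.14,-0.003,0],[0.14,-0.003,0],[0.14,-0.003,0],[0.14,-0.003,0],[0.14,-0.003,0],[0.14,-0.003,0],[0.11,-0.003,0],[0,0,0],[0,0,0]]' --hand '[1,1,1,1,1,1,1,1,1]'

```text
clock: 57.45
ee_pos: [585.6, 364.4, 330.1]
ee_rot: [[-0.043, 0.999, -0.0], [0.999, 0.043, -0.001], [-0.001, -0.0, -1.0]]
contact_force: [0.1, -1.1, 0.8]
opening: -0.1
grasp_force: 0.0
```

```bash
python3 -c "
from tin import *
p=shot('wrist','w20.png');q=shot('scene','s20.png');t=shot('top')
for n,i in(('s',q),('t',t),('w',p)): print(n,[(round(r['conf'],2),np.array(r['xy'])) for r in tip_of('lid_edge',i)[:2]])
for th in(1.7,1.9,2.1): print(th,proj(q,[589-.042*0,236-203*np.cos(th),90+203*np.sin(th)]),proj(t,[585,236-203*np.cos(th),90+203*np.sin(th)]))
d([584.5,370,245])
"
```

```text
s [(0.96, array([395.8,  75.8]))]
t [(0.6, array([ 53.2, 138.9]))]
w [(0.65, array([250. , 243.5]))]
1.7 [382.3  80.3] [ 85. 134.]
1.9 [389.5  78.4] [ 67.1 135.4]
2.1 [395.6  79.5] [ 53.1 137.9]
clock 57.8 pos [586.8 361.6 331.4] yaw 92.2 open 0.1 rot units [ 0.001 -0.001 -0.006] then shift units [ 0.0284 -0.0065  0.2881] min rows 2.0 1.0
```

apply_moves --rot '[[0,0,0],[0,0,0],[0,0,0],[0,0,0],[0,0,0],[0,0,0]]' --delta_pos '[[0.028,-0.006,0],[0,0,0.08],[0,0,0.1],[0,0,0.1],[0,0,0],[0,0,0]]' --hand '[1,1,1,1,1,1]'

```text
clock: 58.35
ee_pos: [584.0, 371.2, 246.8]
ee_rot: [[-0.04, 0.999, -0.001], [0.999, 0.04, -0.0], [-0.0, -0.001, -1.0]]
contact_force: [0.4, 0.9, 0.4]
opening: 0.1
grasp_force: 0.0
```

apply_moves --rot '[[0,0,0],[0,0,0],[0,0,0],[0,0,0],[0,0,0],[0,0,0],[0,0,0],[0,0,0],[0,0,0],[0,0,0]]' --delta_pos '[[-0.05,0,0],[-0.07,0,0],[-0.07,0,0],[-0.07,0,0],[-0.07,0,0],[-0.07,0,0],[-0.07,0,0],[-0.07,0,0],[-0.07,0,0],[0,0,0]]' --hand '[1,1,1,1,1,1,1,1,1,1]'

```text
clock: 59.35
ee_pos: [593.6, 187.0, 250.3]
ee_rot: [[-0.037, 0.999, 0.006], [0.999, 0.037, 0.001], [0.001, 0.006, -1.0]]
contact_force: [-0.0, -1.0, 1.2]
opening: 0.5
grasp_force: 0.0
```

```bash
python3 -c "
from tin import *
q=shot('scene');t=shot('top')
for n,i in(('s',q),('t',t)): print(n,[(round(r['conf'],2),np.array(r['xy'])) for r in tip_of('lid_edge',i)[:2]])
for th in(.9,1.1,1.3,1.5): print(th,proj(q,[591,236-203*np.cos(th),90+203*np.sin(th)]),proj(t,[591,236-203*np.cos(th),90+203*np.sin(th)]))
d([592.8,158,245])
"
```

```text
s [(0.76, array([362.7, 100.3])), (0.7, array([346.5, 190.7]))]
t [(0.71, array([141.4, 131.8])), (0.57, array([181.2, 159.9]))]
0.9 [348.6 118.1] [169.2 137. ]
1.1 [357.1 104.8] [149.4 133.9]
1.3 [366.   93.8] [127.8 131.7]
1.5 [374.8  85.6] [105.9 130.7]
clock 59.5 pos [592.3 189.5 247.8] yaw 92.4 open -0.2 rot units [ 0.004 -0.002 -0.001] then shift units [-0.1048 -0.0029  0.0094] min rows 1.0 1.0
```

apply_moves --rot '[[0,0,0],[0,0,0],[0,0,0],[0,0,0],[0,0,0],[0,0,0],[0,0,0],[0,0,0],[0,0,0],[0,0,0],[0,0,0],[0,0,0]]' --delta_pos '[[-0.055,0,0.005],[-0.05,0,0.005],[-0.063,0,0.033],[-0.063,0,0.033],[-0.048,0,0.063],[-0.048,0,0.063],[-0.03,0,0.073],[-0.03,0,0.073],[-0.01,0,0.06],[-0.01,0,0.06],[0,0,0],[0,0,0]]' --hand '[1,1,1,1,1,1,1,1,1,1,1,1]'

```text
clock: 60.75
ee_pos: [596.3, 65.7, 106.1]
ee_rot: [[-0.04, 0.999, -0.001], [0.999, 0.04, -0.001], [-0.0, -0.001, -1.0]]
contact_force: [0.4, -0.2, 0.8]
opening: -0.1
grasp_force: 0.0
```

apply_moves --rot '[[0,0,0],[0,0,0],[0,0,0],[0,0,0],[0,0,0]]' --delta_pos '[[0,0,0.015],[0,0,0.012],[0,0,0.01],[0,0,0],[0,0,0]]' --hand '[1,1,1,1,1]'

```text
clock: 61.25
ee_pos: [597.3, 66.6, 96.1]
ee_rot: [[-0.041, 0.999, 0.002], [0.999, 0.041, -0.0], [-0.0, 0.002, -1.0]]
contact_force: [0.1, -0.8, 4.9]
opening: 0.3
grasp_force: 2.4
```

apply_moves --rot '[[0,0,0],[0,0,0],[0,0,0]]' --delta_pos '[[0,0,0.01],[0,0,0],[0,0,0]]' --hand '[1,1,1]'

```text
clock: 61.55
ee_pos: [597.5, 66.6, 95.9]
ee_rot: [[-0.041, 0.999, 0.004], [0.999, 0.041, 0.0], [0.0, 0.004, -1.0]]
contact_force: [-4.9, -0.2, 18.2]
opening: -0.1
grasp_force: 9.1
```

apply_moves --rot '[[0,0,0],[0,0,0],[0,0,0],[0,0,0],[0,0,0],[0,0,0]]' --delta_pos '[[0,0,-0.05],[0,0,-0.14],[0,0,-0.14],[-0.1,0,-0.14],[-0.14,-0.1,0],[0,0,0]]' --hand '[1,1,1,1,1,1]'

```text
clock: 62.15
ee_pos: [568.2, -8.1, 233.0]
ee_rot: [[-0.036, 0.999, -0.001], [0.999, 0.036, -0.002], [-0.002, -0.001, -1.0]]
contact_force: [-0.1, -0.5, -1.2]
opening: 0.2
grasp_force: 0.0
```

```bash
python3 -c "
from tin import *
p=shot('top','tz.png');q=shot('scene','sz.png')
for n,z in(('knife_grip',13),('rack',0),('jam',0),('sugar',0),('eggcup',0),('lid_edge',90)):
  for i in(p,q): print(n,[(round(r['conf'],2),onz(i,r['xy'],z)[:2]) for r in tip_of(n,i)[:2]])
for i,j in((p,'top0.png'),(q,'scene0.png')):
  a=cv2.imread('pics/'+j); k=outline_of('lid',i)
  print([np.array(r['bbox']) for r in k[:1]],np.abs(i['img'].astype(int)-a).max(2)[100:260,100:420].mean())
print(get_state()['ee_pos'])"
```

```text
knife_grip [(0.95, array([ 443. , -202.9])), (0.19, array([ 639.3, -226.3]))]
knife_grip [(0.82, array([ 455.9, -211.8]))]
rack [(0.84, array([ 631.6, -248.5])), (0.84, array([ 230.8, -318. ]))]
rack [(0.92, array([ 221.5, -316.9])), (0.65, array([ 410.6, -449.6]))]
jam [(0.6, array([744.6, -27.3]))]
jam [(0.71, array([746.5, -24.9])), (0.32, array([587.9, 145.2]))]
sugar [(0.77, array([ 417.2, -461.1])), (0.47, array([447.3, -92.4]))]
sugar [(0.67, array([747. , -28.5])), (0.55, array([ 412.4, -452.7]))]
eggcup []
eggcup [(0.63, array([369.7, 199.8]))]
lid_edge [(0.28, array([ 616.5, -189.4]))]
lid_edge [(0.96, array([607.4,  45.6])), (0.29, array([ 514.6, -264. ]))]
[array([321.5, 135.5, 336.6, 159.9])] 23.89490234375
[array([305.5, 143.1, 392.5, 195.3])] 14.41529296875
[570.5  -4.3 231.8]
```

The lid is fully shut: 18 N at lid height. The knife has been knocked aside in the meantime, so I'll check it from close by.

apply_moves --rot '[[0,0,0],[0,0,0],[0,0,0],[0,0,0],[0,0,0],[0,0,0],[0,0,0],[0,0,0]]' --delta_pos '[[-0.123,-0.075,0],[-0.123,-0.075,0],[-0.123,-0.075,0],[-0.123,-0.075,0],[-0.123,-0.075,0],[-0.12,-0.075,0],[0,0,0],[0,0,0]]' --hand '[0,0,0,0,0,0,0,0]'

```text
clock: 63.75
ee_pos: [444.1, -231.1, 232.0]
ee_rot: [[-0.038, 0.999, 0.001], [0.999, 0.038, 0.0], [0.0, 0.001, -1.0]]
contact_force: [-0.4, 1.0, -0.6]
opening: 85.5
grasp_force: 0.0
```

```bash
python3 -c "
from tin import *
shot('wrist');p=shot('wrist','w30.png')
def R(n,z,p):
  for k in outline_of(n,p)[:1]:
    c=max(cv2.findContours(k['pixels'].astype(np.uint8),0,2)[0],key=cv2.contourArea)
    W=np.array([onz(p,x,z)[:2] for x in c[:,0]],np.float32); r=cv2.minAreaRect(W); print(n,round(k['conf'],2),r,cv2.boxPoints(r).tolist())
R('knife_grip',13,p);R('board',4,p)
for n,z in(('knife_grip',13),('knife_tip',13),('board',0)):print(n,[(round(r['conf'],2),onz(p,r['xy'],z)[:2]) for r in tip_of(n,p)[:2]])
h=cv2.cvtColor(p['img'],cv2.COLOR_BGR2HSV)
q=shot('scene');tri('knife_grip',[p,q]);tri('knife_tip',[p,q])
print(get_state()['ee_pos'])"
```

```text
knife_grip 0.79 ((449.3251647949219, -175.20108032226562), (178.03265380859375, 24.274778366088867), 88.78288269042969) [[435.2997131347656, -263.93951416015625], [459.5690002441406, -264.45513916015625], [463.3506164550781, -86.462646484375], [439.0813293457031, -85.947021484375]]
board 0.58 ((427.53277587890625, -198.88449096679688), (101.98614501953125, 224.69546508789062), 3.002739429473877) [[370.7245178222656, -89.36221313476562], [382.4949035644531, -313.7491760253906], [484.3410339355469, -308.4067687988281], [472.5706481933594, -84.01980590820312]]
knife_grip [(0.63, array([ 449.7, -213.4]))]
knife_tip [(0.93, array([453.2, -84.9]))]
board [(0.63, array([ 426. , -195.8]))]
knife_grip [ 450.1 -213.    12.6] res [ 0.4 -0.3 -1.5 -0. ] [0.63, 0.95]
knife_tip [452.6 -87.1  23.6] res [-0.2  0.2  0.9 -0.2] [0.93, 0.85]
[ 444.7 -230.   231.8]
```

The knife lies flat and fully on the board, about 21 mm and 17 mm off the board's centre. I'm handing in.

```bash
python3 -c "
from plant import *
print(finish_job())"
```

```text
the job is handed in; nothing more can be done
None
```

The job is handed in, though no verdict came back: lid pried up with the knife and now fully shut, all five rusks upright in their own rack gaps, the knife flat on its board (knocked aside during the run but still fully on it).

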